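# Cure a tote of lens barrels

## Task

Stand every loose black lens barrel upright in the yellow tote, one to a cell, and only then push the tote gently along the rollers until it is fully home against the stop of the curing bay. Next feel the unlit black supply toggle on the pod with a fingertip and flip it to on (towards the pod's left as seen from the robot) only if it is off, never switching it off; then roll the timer wheel with a fingertip until three dots stand at the red pointer, and last press the green start button fully. Leave the other things on the bench alone.

Things in the scene. Friction and masses are not known exactly. Their poses are not given: they have to be found in the camera images.
- barrel_a: one of three or four alike black lens barrels with a red ring near the top and a lens in the top face, cylinder 52 diameter x 70 tall, 60 g, standing on the bench; origin: centre of its underside, z up its axis (absent in some runs)
- barrel_b: one of three or four alike black lens barrels with a red ring near the top and a lens in the top face, cylinder 52 diameter x 70 tall, 60 g, standing on the bench; origin: centre of its underside, z up its axis (absent in some runs)
- barrel_c: one of three or four alike black lens barrels with a red ring near the top and a lens in the top face, cylinder 52 diameter x 70 tall, 60 g, standing on the bench; origin: centre of its underside, z up its axis (absent in some runs)
- barrel_d: one of three or four alike black lens barrels with a red ring near the top and a lens in the top face, cylinder 52 diameter x 70 tall, 60 g, standing on the bench; origin: centre of its underside, z up its axis (absent in some runs)
- tote: yellow open tote on the rollers, loose, 196 (x) x 134 (y), walls 34 high, 4 thick, floor 4 thick, 0.35 kg; origin: centre of its underside. Crossed dividers (4 thick, 30 high) make four cells, 92 (x) by 61 (y), centres x +-48, y +-32.5. Its -y end wall (outer face y = -67) has mid-way a push plate, 70 wide, top 60 above the underside
- rollway: fixed roller track, 222 (x) x 330 (y); origin: centre of its underside. 9 free level rollers, tops at 45; the tote rides between two aluminium rails (2.5 play a side, tops 62) along +y into the bay with blue cheeks (tops 76) and a grey stop plate (inner face y = +155, top 84). White housing, 115 high, beside the bay at x 113 to 169. A tote pushed slowly stays where it is left
- bay (a point): point of the rollway where the tote's origin lies when it is fully home against the stop plate (rollway frame 0, +88, 45: roller-top height); axes as the rollway's
- pod: fixed grey control pod, 190 (x) x 105 (y) x 60 high; origin: centre of its underside. On top in a row along x: toggle (x = -52), timer wheel (+18), green start button (+66), all at y = 0; toggle and wheel are worked along the pod's y
- toggle_pivot (a point): pivot of the black supply toggle; pod's axes. Its 8 thick, 24 long (x) cross bar leans to y = -11, z = +34 of the pivot (OFF) or y = +11, z = +34 (ON) and snaps between; not reported, feel it. 2 to 6 N on the bar starts a flip, fading to mid-way; lighter touches leave it. Guard plates: inner faces x +-32, tops z = +34, 90 long in y, ends open. Pod top is at z = -2
- wheel (a joint): black timer wheel, radius 30, 24 wide, axis along pod x; rad, grows as its top rolls to the pod's +y. n white dots (0 to 5) stand at the top by the red pointer at n x 0.628; three dots: 1.885. Smooth rim, no clicks: a fingertip pressed on top with a few N and drawn along y turns it (drag about 0.7 N); it stays where left. Stops at -1.6 and 3.8
- wheel_top (a point): topmost point of the wheel's rim, 42 above the pod's top (side cheeks reach 26 above the pod's top, the red pointer 34); fixed to the pod, pod's axes
- start (a joint): green start button, m pressed down, 0 up to 0.006 (fully down, about 5 N); springs back
- start_cap (a point): centre of the top of the green start button when up, 22 above the pod's top; cap 24 diameter
- dish: bystander, loose: small white parts dish, 69 diameter x 16; origin: centre of its underside
- dropper: bystander, loose: white dropper bottle with needle, 29 diameter x 115; origin: centre of its underside
- stopper: bystander, loose: black rubber stopper, 43 diameter x 32; origin: centre of its underside
Things that resemble listed ones, but are neither listed nor needed, are in the scene too. What is shaped like the barrel_c but purple is not meant.

How it is judged:
By the outcome, as a careful person would: the job done as asked, in the order asked, and still so for the second after the job is handed in, with the robot touching nothing.
Of barrel_a, barrel_b, barrel_c, barrel_d only 3 to 4 are there at a start; the rules pass over those that are not, and their reading is None.
At some moment in a run one of barrel_a, barrel_b, barrel_c, barrel_d may be knocked a few centimetres aside while the robot is not near it.
It also fails if it takes over 192 s, if anything falls off the work surface, if the arm or the gripper's body presses on something with over 40 N, if the wrist force passes 120 N, or if a joint passes its speed limit or range.

## Robot

A 7-joint arm with a two-finger parallel gripper is mounted at the origin on a cart in front of the work surface, level with it; the furniture and walls round the work are solid. World frame = base frame: x ahead of the robot, y to its left, z up, the work surface at z = 0. Lengths are in mm, angles in rad, forces in N, time in s.
With the tool pointing down it reaches from about 425 to 1025 mm from the base axis. Payload 3.6 kg.
Tool frame: the origin (TCP) lies between the finger pads; the fingertips stand manip.tip_reach ahead of it and the grasp point (between the pads) lies 2 mm behind it (manip.tip_reach is the distance from the TCP to the fingertips, in mm); z points along the fingers, y is the line along which they close (so a half turn about z gives the same grasp; the last joint's range is limited). The gripper opens to 85 mm and grips with 20 to 120 N. Pads are 22 mm wide; open, the fingers measure 114 mm over their backs; the gripper's body (76 mm by 85 mm) begins 54 mm behind the grasp point. The pads swing forward as they close: fully open they stand 13 mm farther back than shut.
Start: joints at [-1.365, 0.591, 0.048, 1.609, -0.033, 0.943, -0.034], TCP at [214.109, 692.667, 248.302] pointing down, gripper open.
Joint ranges: [-2.69, 2.69], [-0.47, 2.24], [-1.27, 1.36], [0.19, 2.51], [-1.53, 4.68], [0.08, 2.07], [-3.09, 3.09]. Speed limits (rad/s): [2.57, 2.57, 3.14, 3.14, 3.14, 3.14, 3.14].

## Interface

Orientations are given as a rotation vector (axis times angle).
In Python, from plant import manip gives the robot as it stands.
- The arm moves only by the tool move_arm, never from a script. Its argument "series" is a list of rows, each a list of 2 entries, a list of its own where there are three numbers: the shift along the tool's x, y, z in mm, then the turn, a rotation vector about the tool's x, y, z in rad. In form: [[[x, y, z], [wx, wy, wz]], ...]. A call has 1 to 5 rows; each row shifts and turns the commanded pose from where the row before left it, along the tool's axes as they then stand; what a row does not reach is not made up. A row lasts 1/12 s, in which the tool goes at most 41.7 mm and 7.16 degrees, less where a joint would pass 70% of its speed; a pose out of reach is approached as far as the arm can. A call with a gripper value outside its range is refused whole. "hand" is the finger opening in mm, from 0 to 85.4, set as the call begins (left out, the last holds). The fingers move at their own pace and stop on an object; "grip_force" is the grip in N (left out, the last holds). Time passes only in rows, so rows that do not move let the fingers close. It gives the time, the measured TCP pose, the force, the opening and the grip force at its end, in the units of the state.
- manip.state(): the state, without advancing time (a new reading comes with each control period).
- manip.capture(name): name is "scene" or "top"; returns a dict with "frame" (384x512x3 uint8, red, green, blue), "range_z" (384x512 float32, mm along the optical axis (not along the pixel's ray), 0 where there is no reading), "fovy" (degrees; the focal length in pixels is half the picture's height over the tangent of half this angle, whatever the lens; pixels are square), "cx", "cy" (the principal point, pixels), "dist" ([k1, k2, p1, p2, k3] as OpenCV has them; the pictures are not rectified), "rvec" (rotation vector, rad) and "tvec" (3), from world to camera coordinates, as OpenCV has them. Camera axes: x right, y down, z forward; pixel columns grow to the right and rows downward; lengths in mm; the calibration is good to about 2 mm. A picture is of the moment at which its call begins.
- manip.job_done(): hands the job in; it is judged then, once.
The state is a dict: "time_s": time; "joint_positions": joint angles; "qvel": joint speeds; "effort": joint torques, N m; "position": TCP position; "tcp_rot": TCP orientation; "contact_force": force on the tool from outside, world axes, zero at the start; "ft_torque": the same for the moment, N m; "width": finger opening in mm; "finger_force": force on a finger pad.
Only numpy, scipy, OpenCV 4.12 (cv2) and the standard library are available. Lean on these libraries where they do the work, as an engineer would, in place of code of your own. Each camera call takes 0.05 s, during which the arm holds its last target. There are 200 camera calls.

## Working session

There is one attempt and no reset: what is moved stays moved. The work goes in short steps, Python scripts to look and compute and a tool call to move; the robot and the scene stay as the last step left them, time stands still between calls to the robot, and variables do not carry over. Pictures are saved under pics/ and viewed, at most 14 in all, crops included, and the job is handed in when it is done.

Besides the shell and the picture viewer there is one more tool, called after ">>>" by a JSON object that holds its "method" and its "body". move_arm: Moves the arm, as the interface text tells. Its arguments: {"type":"object","properties":{"series":{"type":"array"},"hand":{"type":"number"},"grip_force":{"type":"number"}},"required":["series"]}

```bash
mkdir -p pics; cat > h.py <<'E'
import numpy as np, cv2
from plant import manip
from scipy.spatial.transform import Rotation as R
def cap(n):
    c=manip.capture(n); np.savez(n+'.npz',**{k:np.array(v) for k,v in c.items()}); return c
def load(n): return dict(np.load(n+'.npz'))
def cloud(c):
    H,W=c['range_z'].shape; f=H/2/np.tan(np.radians(float(c['fovy']))/2)
    K=np.array([[f,0,float(c['cx'])],[0,f,float(c['cy'])],[0,0,1]])
    u,v=np.meshgrid(np.arange(W),np.arange(H))
    p=cv2.undistortPoints(np.stack([u,v],-1).reshape(-1,1,2).astype(float),K,np.array(c['dist'],float)).reshape(H,W,2)
    z=np.array(c['range_z'],float)
    P=np.dstack([p[...,0]*z,p[...,1]*z,z])
    Rm=cv2.Rodrigues(np.array(c['rvec'],float))[0]
    return (P-np.array(c['tvec'],float).ravel())@Rm
def save(c,n,crop=None,s=1):
    im=c['frame']
    if crop: u0,v0,u1,v1=crop; im=im[v0:v1,u0:u1]
    cv2.imwrite('pics/'+n,cv2.resize(im[...,::-1],None,fx=s,fy=s,interpolation=cv2.INTER_CUBIC))
E
python3 - <<'E'
from h import *
for n in('scene','top'):
    c=cap(n); save(c,n+'1.png',None,1.5); print(n,c['fovy'],c['tvec'],c['rvec'])
print(manip.state(), manip.tip_reach)
E
```

```text
scene 44.224261133672876 [-287.46472141  317.34731811  983.00979494] [ 1.94272452 -0.9776004   0.57803559]
top 55.430014725203606 [ 81.70212804 574.21884683 986.94861712] [ 2.12244165 -2.14349143  0.18160714]
{'time_s': 0.1, 'joint_positions': array([-1.36448236,  0.59205473,  0.04827994,  1.60972607, -0.03328743,
        0.94270184, -0.03376715]), 'qvel': array([-0.00145454, -0.00082714, -0.00077527, -0.00307235, -0.00059759,
       -0.00149769, -0.00027569]), 'effort': array([ 4.18283205e-03, -5.49991536e+01,  1.55287988e+00, -1.98824233e+01,
        9.67398315e-03,  3.83054503e-03,  4.39050567e-06]), 'position': array([213.88572389, 691.96729565, 247.22285799]), 'tcp_rot': array([-0.46909305, -3.10617194,  0.00326166]), 'contact_force': array([-0.69587984, -0.76126781,  0.11671334]), 'ft_torque': array([-0.05055594,  0.02815905,  0.0166912 ]), 'finger_force': 0.0, 'width': 85.54575599385572} 17.0
```

View pics/scene1.png

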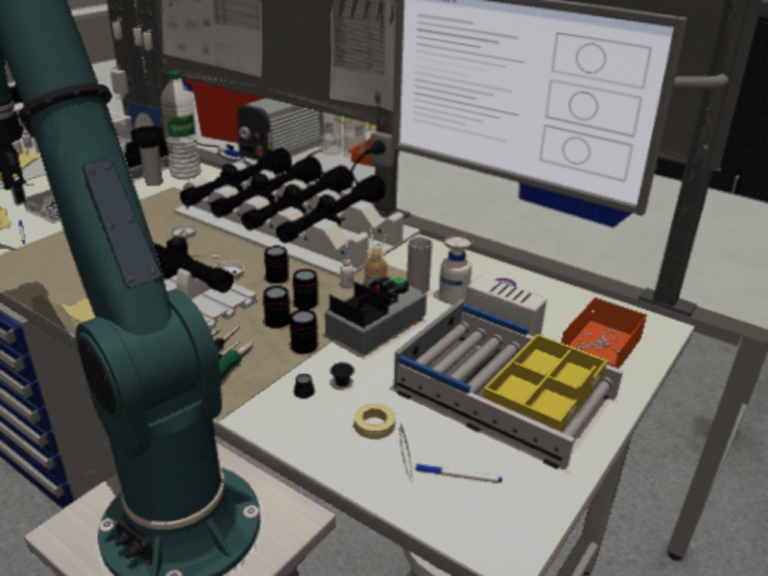

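View pics/top1.png

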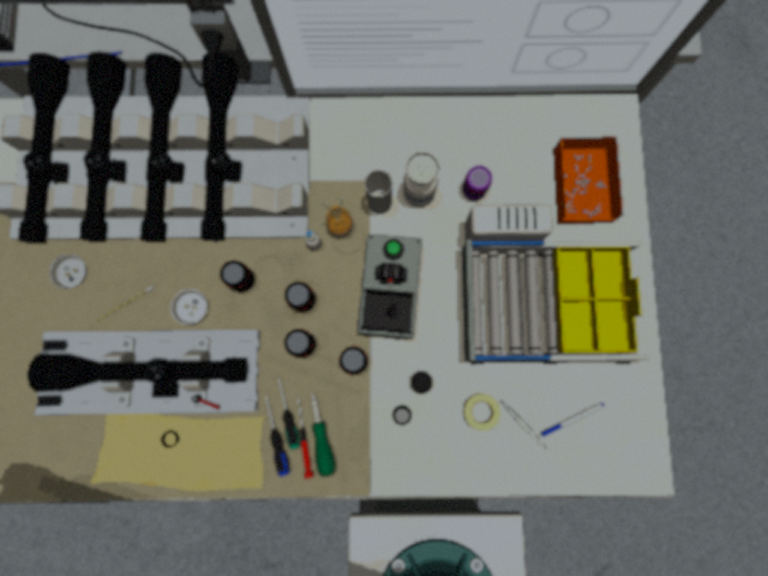

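Scene: four black barrels (top picture ×1.5 at (237,277), (299,296), (299,343), (353,360)), pod at (392,287) with the button at the far end, tote at the right end of the rollway (595,300), stop at its left. The purple one at (478,183) is a decoy.

```bash
python3 - <<'E'
from h import *
c=load('top'); P=cloud(c)
g=lambda u,v:P[int(v/1.5),int(u/1.5)].round(1)
for n,u,v in [('bench',440,320),('padmat',340,260),('button',393,247),('rail',600,250),('toteFloor',575,275)]: print(n,g(u,v))
# barrels: top-face points z~70 near each
for n,u,v in [('1',237,272),('2',299,292),('3',299,340),('4',353,358)]:
    p0=g(u,v); m=(abs(P[...,2]-70)<6)&(np.hypot(P[...,0]-p0[0],P[...,1]-p0[1])<45)
    q=P[m]; (cx,cy),r=cv2.minEnclosingCircle(q[:,:2].astype(np.float32)); print(n,p0,q.shape,q.mean(0).round(1),cx,cy,r)
f=c['frame'].astype(int)
ye=(f[...,0]>120)&(f[...,1]>110)&(f[...,2]<70)&(P[...,1]<0)&(P[...,2]>30)
for lo,hi in((74,84),(95,110),(30,120)):
    m=ye&(P[...,2]>lo)&(P[...,2]<hi); q=P[m]; print(lo,hi,m.sum(),q.min(0).round(),q.max(0).round(),cv2.minAreaRect(q[:,:2].astype(np.float32)) if m.sum()>5 else '')
# pod
b=g(440,320)
p0=g(393,285)
m=(abs(P[...,2]-60)<5)&(abs(P[...,0]-p0[0])<130)&(abs(P[...,1]-p0[1])<70)
q=P[m]; print('pod',p0,m.sum(),cv2.minAreaRect(q[:,:2].astype(np.float32)),np.median(q[:,2]))
gr=(f[...,1]>100)&(f[...,0]<80)&(f[...,2]<110)&(abs(P[...,1]-p0[1])<70)&(abs(P[...,0]-p0[0])<130)
q=P[gr]; print('green',gr.sum(),np.median(q,0),q.min(0),q.max(0))
# rollway stop plate z~84, rails 62
for lo,hi in((57,66),(72,79),(81,88),(110,119)):
    m=(P[...,2]>lo)&(P[...,2]<hi)&(P[...,1]<-30)&(P[...,0]>400)&(P[...,0]<720)&(P[...,1]>-420)
    q=P[m]; print(lo,m.sum(),q.min(0).round(),q.max(0).round(),cv2.minAreaRect(q[:,:2].astype(np.float32)))
save(c,'podtop.png',(225,140,435,250),3.6)
E
```

```text
bench [509.8 -16.9  -2.1]
padmat [630.8 180.4   3. ]
button [637.8  73.1  84.1]
rail [ 632.4 -314.2   65.6]
toteFloor [ 587.3 -268.9   49.8]
1 [595.  362.1  72. ] (263, 3) [592.4 370.5  70.9] 593.3740234375 370.3543395996094 26.345535278320312
2 [557.3 247.8  72.5] (254, 3) [552.  249.1  71. ] 552.3077392578125 248.56170654296875 25.533403396606445
3 [469.2 245.9  73.2] (260, 3) [464.5 247.7  70.9] 464.93499755859375 248.02386474609375 25.441179275512695
4 [436.  148.4  69.7] (263, 3) [431.7 147.8  71. ] 432.28143310546875 147.48818969726562 25.222015380859375
74 84 257 [ 442. -361.   74.] [ 633. -228.   83.] ((537.3878173828125, -294.39007568359375), (131.52281188964844, 190.32464599609375), 89.65205383300781)
95 110 7 [ 538. -361.  102.] [ 568. -357.  108.] ((552.6935424804688, -359.2819519042969), (3.6360883712768555, 30.02736473083496), 87.95507049560547)
30 120 2544 [ 442. -361.   31.] [ 633. -228.  108.] ((537.0286865234375, -294.65142822265625), (132.71212768554688, 190.1982879638672), 89.2730941772461)
pod [567.8  73.8  66.1] 1626 ((550.373046875, 81.2461929321289), (104.92304229736328, 230.68545532226562), 84.3045425415039) 62.401392043793045
green 44 [635.49164767  73.1448261   83.80729686] [626.48578324  64.76277535  79.89626417] [646.84973512  81.49276455  87.21027506]
57 927 [ 429. -390.   57.] [719. -61.  66.] ((573.966552734375, -225.69711303710938), (290.1978759765625, 329.5154113769531), 0.018823886290192604)
72 792 [ 430. -363.   72.] [670. -61.  79.] ((549.6525268554688, -212.2299346923828), (302.2462158203125, 239.61294555664062), 89.76856231689453)
81 425 [ 431. -360.   81.] [699. -61.  88.] ((564.9828491210938, -210.27279663085938), (268.1767578125, 298.7397155761719), 0.09507565200328827)
110 984 [ 652. -213.  110.] [707. -70. 119.] ((679.0516967773438, -141.3698272705078), (54.823402404785156, 142.98497009277344), 0.6481839418411255)
```

View pics/podtop.png

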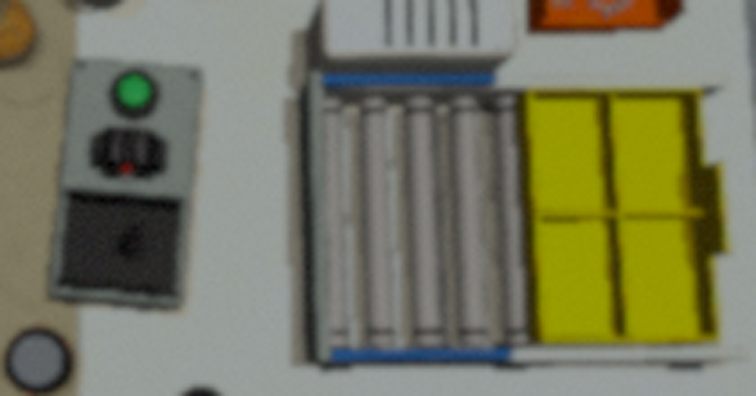

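```bash
python3 - <<'E'
from h import *
for n in('top','scene'):
    c=load(n); P=cloud(c)
    m=(abs(P[...,2]-62)<4)&(P[...,0]>460)&(P[...,0]<680)&(P[...,1]>15)&(P[...,1]<150)
    m=m.astype(np.uint8); k,l,st,ce=cv2.connectedComponentsWithStats(m); i=1+st[1:,4].argmax()
    q=P[l==i]; 
    print(n,st[i],q.min(0).round(),q.max(0).round(),cv2.minAreaRect(q[:,:2].astype(np.float32)),np.median(q[:,2]))
    f=c['frame'].astype(int)
    gr=(f[...,1]>90)&(f[...,0]<80)&(f[...,2]<110)&(P[...,0]>600)&(P[...,0]<680)&(P[...,1]>40)&(P[...,1]<110)&(P[...,2]>76)
    print('green',gr.sum(),P[gr].mean(0).round(1))
    m=(P[...,2]>84)&(P[...,2]<108)&(P[...,0]>460)&(P[...,0]<620)&(P[...,1]>15)&(P[...,1]<140)
    q=P[m]; 
    a=np.round(q[np.argsort(q[:,0])][::max(1,len(q)//60)]).astype(int); print(len(q),a.tolist())
c=load('scene'); save(c,'podscene.png',(205,160,305,240),7)
E
```

```text
top [ 239  156   43   69 1719] [473.  19.  58.] [668. 138.  66.] ((570.3545532226562, 79.29769134521484), (104.4590072631836, 189.84243774414062), 84.30632019042969) 62.63046763919076
green 52 [635.9  73.5  83.6]
401 [[479, 45, 95], [481, 67, 100], [482, 53, 95], [482, 83, 90], [484, 85, 101], [484, 69, 96], [485, 99, 96], [487, 91, 100], [487, 112, 99], [488, 115, 96], [490, 128, 97], [511, 74, 102], [515, 80, 90], [518, 77, 103], [522, 77, 99], [527, 72, 101], [547, 47, 89], [549, 50, 98], [549, 61, 96], [551, 85, 87], [551, 50, 99], [552, 61, 97], [552, 96, 97], [553, 104, 90], [554, 114, 100], [555, 112, 99], [555, 79, 96], [558, 125, 95], [570, 71, 85], [572, 82, 90], [573, 98, 88], [574, 52, 92], [575, 96, 89], [576, 71, 85], [576, 85, 98], [578, 87, 90], [578, 84, 103], [578, 66, 101], [579, 101, 84], [580, 52, 89], [581, 74, 104], [581, 106, 87], [582, 98, 96], [584, 84, 104], [584, 74, 101], [584, 57, 97], [586, 82, 106], [586, 71, 102], [587, 93, 101], [588, 55, 91], [589, 63, 103], [589, 93, 101], [590, 95, 97], [592, 76, 103], [592, 68, 101], [593, 63, 98], [594, 74, 106]
[... 720 characters left out ...]
0, 98], [543, 55, 89], [545, 53, 99], [546, 71, 95], [547, 68, 85], [547, 64, 86], [547, 65, 90], [548, 87, 98], [549, 98, 97], [549, 73, 89], [550, 102, 91], [550, 103, 94], [551, 89, 99], [552, 68, 93], [552, 119, 91], [553, 116, 84], [554, 124, 98], [555, 110, 90], [557, 119, 95], [568, 83, 86], [570, 81, 93], [571, 75, 85], [571, 93, 84], [573, 69, 93], [573, 59, 93], [574, 70, 102], [575, 60, 95], [575, 82, 97], [576, 90, 101], [576, 90, 97], [576, 65, 99], [577, 101, 89], [578, 73, 102], [579, 59, 90], [580, 60, 96], [581, 86, 103], [582, 76, 106], [583, 55, 93], [585, 53, 89], [587, 54, 98], [588, 80, 105], [590, 60, 95], [592, 69, 101], [594, 59, 100], [596, 75, 104], [599, 85, 102]]
```

View pics/podscene.png

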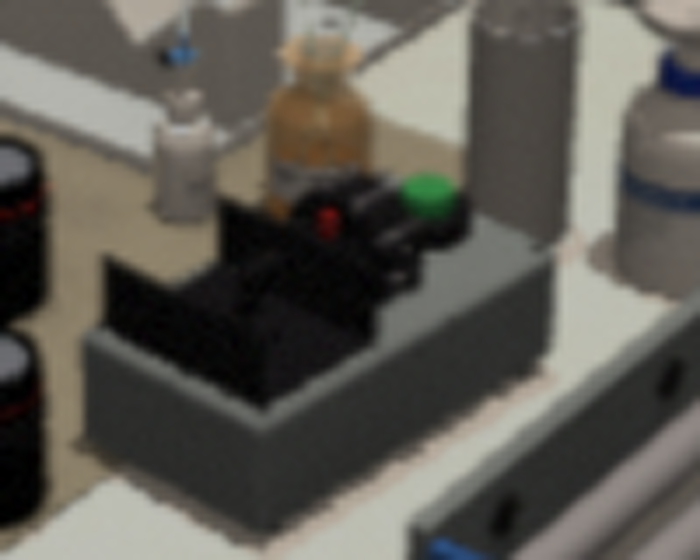

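>>> {"method": "move_arm", "body": {"series": [[[0,0,0],[0,0,0.12]],[[0,0,0],[0,0,0.12]],[[0,0,0],[0,0,0.12]],[[0,0,0],[0,0,0.12]],[[0,0,0],[0,0,0.12]]], "hand": 72}}

```text
time_s: 0.52
position: [213.9, 692.2, 247.6]
tcp_rot: [1.374, 2.825, -0.002]
contact_force: [1.0, 0.3, -0.2]
width: 72.1
finger_force: 0.0
```

>>> {"method": "move_arm", "body": {"series": [[[0,0,0],[0,0,0.12]],[[0,0,0],[0,0,0.12]],[[0,0,0],[0,0,0.12]],[[0,0,0],[0,0,0.12]],[[0,0,0],[0,0,0.12]]]}}

```text
time_s: 0.93
position: [213.8, 692.3, 247.7]
tcp_rot: [2.147, 2.292, -0.002]
contact_force: [-0.1, -0.3, 0.1]
width: 72.3
finger_force: 0.0
```

Pod fit: origin ≈ (568.6, 77.9), yaw ≈ −5.7°; bar seen at −y side (likely OFF, to be felt). Moving toward barrel 1.

>>> {"method": "move_arm", "body": {"series": [[[0,0,0],[0,0,0.065]],[[-25,30,0],[0,0,0]],[[-25,30,0],[0,0,0]],[[-25,30,0],[0,0,0]],[[-25,30,0],[0,0,0]]]}}

```text
time_s: 1.35
position: [335.3, 592.1, 247.7]
tcp_rot: [2.213, 2.229, -0.001]
contact_force: [1.0, 0.4, -0.6]
width: 72.0
finger_force: 0.0
```

>>> {"method": "move_arm", "body": {"series": [[[-25,30,0],[0,0,0]],[[-25,30,0],[0,0,0]],[[-25,30,0],[0,0,0]],[[-25,30,0],[0,0,0]],[[-25,30,0],[0,0,0]]]}}

```text
time_s: 1.77
position: [486.3, 467.8, 247.9]
tcp_rot: [-2.214, -2.228, 0.002]
contact_force: [0.2, 0.8, 0.0]
width: 72.1
finger_force: 0.0
```

```bash
cat > bar.py <<'E'
from h import *
import sys
def barrels(n):
    c=cap(n); P=cloud(c); f=c['frame'].astype(int); out=[]
    dark=(f.max(-1)<125)&((f.max(-1)-f.min(-1))<40)
    m=(abs(P[...,2]-71)<5)&dark&(P[...,0]>380)&(P[...,0]<700)&(P[...,1]>125)&(P[...,1]<460)
    k,l,st,ce=cv2.connectedComponentsWithStats(m.astype(np.uint8))
    for i in range(1,k):
        if st[i,4]>60:
            q=P[l==i]; (x,y),r=cv2.minEnclosingCircle(q[:,:2].astype(np.float32)); 
            if r<40: out.append((st[i,4],round(x,1),round(y,1),round(r,1),q[:,2].mean().round(1)))
    return out,P
if __name__=='__main__':
    for n in('top','scene'):
        o,P=barrels(n); print(n); [print(' ',x) for x in o]
    s=manip.state(); print(s['position'],s['tcp_rot'],s['joint_positions'].round(2))
E
python3 bar.py; python3 - <<'E'
from h import *
P=cloud(load('top'))
for b in((592,369),(551,247),(464,247),(431,146)):
    d=np.hypot(P[...,0]-b[0],P[...,1]-b[1]); m=(d>32)&(d<75)&(P[...,2]>30)&(P[...,2]<240)
    print(b,[P[m&((np.degrees(np.arctan2(P[...,1]-b[1],P[...,0]-b[0]))%360)//30==k)][:,2].max(initial=0).round() for k in range(12)])
P=cloud(load('scene'));c=load('scene');f=c['frame'].astype(int)
ye=(f[...,0]>100)&(f[...,1]>90)&(f[...,2]<70)&(P[...,1]<-100)&(P[...,2]>72)&(P[...,2]<84)
q=P[ye];print('tote scene',q.min(0),q.max(0),cv2.minAreaRect(q[:,:2].astype(np.float32)))
E
```

```text
top
  (np.int32(252), 594.0, 371.1, 26.3, np.float64(71.3))
  (np.int32(245), 552.4, 249.4, 25.3, np.float64(71.2))
  (np.int32(253), 464.3, 248.6, 24.6, np.float64(71.1))
  (np.int32(252), 431.8, 148.4, 24.4, np.float64(71.2))
scene
  (np.int32(101), 589.3, 369.2, 27.6, np.float64(70.4))
  (np.int32(123), 552.5, 247.2, 27.2, np.float64(70.1))
  (np.int32(143), 462.4, 247.9, 28.6, np.float64(70.3))
  (np.int32(152), 427.1, 149.4, 26.7, np.float64(70.5))
[493.28506199 460.60930888 248.84165885] [2.22456079e+00 2.20828201e+00 8.61682932e-04] [-1.09  0.55  0.4   1.74 -0.26  0.9  -0.59]
(592, 369) [np.float64(98.0), np.float64(0.0), np.float64(0.0), np.float64(0.0), np.float64(0.0), np.float64(0.0), np.float64(0.0), np.float64(0.0), np.float64(0.0), np.float64(0.0), np.float64(0.0), np.float64(0.0)]
(551, 247) [np.float64(0.0), np.float64(0.0), np.float64(0.0), np.float64(0.0), np.float64(0.0), np.float64(75.0), np.float64(74.0), np.float64(0.0), np.float64(0.0), np.float64(0.0), np.float64(0.0), np.float64(0.0)]
(464, 247) [np.float64(77.0), np.float64(0.0), np.float64(0.0), np.float64(0.0), np.float64(0.0), np.float64(0.0), np.float64(0.0), np.float64(0.0), np.float64(0.0), np.float64(0.0), np.float64(0.0), np.float64(74.0)]
(431, 146) [np.float64(0.0), np.float64(0.0), np.float64(0.0), np.float64(0.0), np.float64(0.0), np.float64(0.0), np.float64(0.0), np.float64(0.0), np.float64(0.0), np.float64(0.0), np.float64(101.0), np.float64(102.0)]
tote scene [ 435.99957778 -364.48348955   72.31109829] [ 637.32790203 -226.87967535   82.16663903] ((536.818603515625, -295.69305419921875), (137.01437377929688, 201.44308471679688), 89.6740493774414)
```

```bash
python3 - <<'E'
from h import *
P=cloud(load('top')); b=(592,370)
m=(np.hypot(P[...,0]-b[0],P[...,1]-b[1])<100)&(np.hypot(P[...,0]-b[0],P[...,1]-b[1])>30)&(P[...,2]>25)&(P[...,2]<230)&(P[...,0]>600)
q=P[m]-[*b,0]; q=q[np.argsort(np.hypot(q[:,0],q[:,1]))]; print(len(q),q[:200:12].round().tolist())
E
```

```text
210 [[65.0, 19.0, 75.0], [69.0, 21.0, 84.0], [66.0, 37.0, 96.0], [69.0, 34.0, 61.0], [77.0, 19.0, 76.0], [69.0, 43.0, 95.0], [67.0, 49.0, 93.0], [74.0, 40.0, 53.0], [83.0, 20.0, 83.0], [81.0, 31.0, 92.0], [73.0, 49.0, 58.0], [67.0, 59.0, 71.0], [88.0, 21.0, 88.0], [73.0, 55.0, 91.0], [89.0, 28.0, 92.0], [83.0, 46.0, 94.0], [92.0, 31.0, 92.0]]
```

>>> {"method": "move_arm", "body": {"series": [[[-30,33,0],[0,0,0]],[[-30,33,0],[0,0,0]],[[-30,32,0],[0,0,0]],[[0,0,40],[0,0,0]],[[0,0,40],[0,0,0]]]}}

```text
time_s: 2.28
position: [583.8, 382.0, 170.7]
tcp_rot: [2.22, 2.217, 0.012]
contact_force: [-0.2, 1.8, -0.4]
width: 71.9
finger_force: 0.0
```

>>> {"method": "move_arm", "body": {"series": [[[0,0,30],[0,0,0]],[[0,0,0],[0,0,0]],[[0,0,0],[0,0,0]]]}}

```text
time_s: 2.53
position: [576.5, 384.8, 136.4]
tcp_rot: [-2.214, -2.228, 0.007]
contact_force: [0.2, 0.1, 0.2]
width: 71.7
finger_force: 0.0
```

>>> {"method": "move_arm", "body": {"series": [[[-15,15,0],[0,0,0]],[[0,0,0],[0,0,0]],[[0,0,27],[0,0,0]],[[0,0,27],[0,0,0]],[[0,0,27],[0,0,0]]]}}

```text
time_s: 2.95
position: [595.1, 372.1, 60.0]
tcp_rot: [2.214, 2.227, 0.01]
contact_force: [0.2, 0.1, -0.2]
width: 72.4
finger_force: 0.0
```

>>> {"method": "move_arm", "body": {"series": [[[0,0,0],[0,0,0]],[[0,0,0],[0,0,0]]]}}

```text
time_s: 3.12
position: [593.0, 370.8, 58.1]
tcp_rot: [-2.214, -2.228, 0.0]
contact_force: [1.2, -0.9, 0.0]
width: 72.3
finger_force: 0.0
```

>>> {"method": "move_arm", "body": {"series": [[[0,0,0],[0,0,0]],[[0,0,0],[0,0,0]],[[0,0,0],[0,0,0]],[[0,0,0],[0,0,0]],[[0,0,0],[0,0,0]]], "hand": 40, "grip_force": 30}}

```text
time_s: 3.53
position: [595.0, 371.5, 60.4]
tcp_rot: [2.214, 2.227, 0.008]
contact_force: [-0.1, 0.8, 7.6]
width: 51.2
finger_force: 32.0
```

>>> {"method": "move_arm", "body": {"series": [[[0,0,-30],[0,0,0]],[[0,0,-30],[0,0,0]],[[0,0,-30],[0,0,0]],[[0,0,-30],[0,0,0]],[[0,0,-15],[0,0,0]]]}}

```text
time_s: 3.95
position: [595.3, 371.1, 197.6]
tcp_rot: [2.214, 2.226, 0.011]
contact_force: [0.8, -0.2, -0.6]
width: 51.4
finger_force: 31.7
```

>>> {"method": "move_arm", "body": {"series": [[[-28,0,0],[0,0,0]],[[-28,0,0],[0,0,0]],[[-28,0,0],[0,0,0]],[[-28,0,0],[0,0,0]],[[-28,0,0],[0,0,0]]]}}

```text
time_s: 4.37
position: [594.0, 229.2, 193.5]
tcp_rot: [2.214, 2.228, 0.003]
contact_force: [-0.0, 0.1, -0.2]
width: 51.2
finger_force: 31.7
```

>>> {"method": "move_arm", "body": {"series": [[[-30,0,0],[0,0,0]],[[-30,0,0],[0,0,0]],[[-30,0,0],[0,0,0]],[[-30,0,0],[0,0,0]],[[-30,0,0],[0,0,0]]]}}

```text
time_s: 4.78
position: [595.0, 78.9, 193.4]
tcp_rot: [2.214, 2.227, 0.002]
contact_force: [-0.1, 0.2, -1.0]
width: 51.0
finger_force: 31.7
```

>>> {"method": "move_arm", "body": {"series": [[[-30,0,0],[0,0,0]],[[-30,0,0],[0,0,0]],[[-30,0,0],[0,0,0]],[[-30,0,0],[0,0,0]],[[-30,0,0],[0,0,0]]]}}

```text
time_s: 5.2
position: [595.8, -71.2, 193.4]
tcp_rot: [2.214, 2.227, 0.002]
contact_force: [1.2, 0.5, -0.2]
width: 51.0
finger_force: 31.7
```

>>> {"method": "move_arm", "body": {"series": [[[-30,0,0],[0,0,0]],[[-30,0,0],[0,0,0]],[[-30,0,0],[0,0,0]],[[-30,0,0],[0,0,0]],[[-30,0,0],[0,0,0]]]}}

```text
time_s: 5.62
position: [596.7, -221.2, 193.4]
tcp_rot: [2.214, 2.227, 0.001]
contact_force: [0.4, 0.4, -1.0]
width: 51.0
finger_force: 31.7
```

```bash
cat > tote.py <<'E'
from h import *
for n in('top','scene'):
    c=cap(n);P=cloud(c);f=c['frame'].astype(int)
    ye=(f[...,0]>95)&(f[...,1]>85)&(f[...,2]<70)&(P[...,1]<-40)&(P[...,2]>73)&(P[...,2]<84)
    q=P[ye];print(n,'tote',q.min(0).round(1),q.max(0).round(1),((q.min(0)+q.max(0))/2).round(1))
s=manip.state(); print(s['position'],s['tcp_rot'],s['joint_positions'].round(2),s['width'])
E
python3 tote.py
```

```text
top tote [ 442.3 -341.4   73.1] [ 579.1 -227.4   84. ] [ 510.7 -284.4   78.5]
scene tote [ 435.1 -364.3   73. ] [ 635.3 -228.4   84. ] [ 535.2 -296.4   78.5]
[ 595.64894077 -227.98956968  194.14519623] [ 2.22092157  2.21290988 -0.00390445] [ 0.05  0.57  0.35  1.87 -0.26  0.75  0.54] 51.02649196726567
```

>>> {"method": "move_arm", "body": {"series": [[[-25,-3,0],[0,0,0]],[[-25,-3,0],[0,0,0]],[[-25,-2,0],[0,0,0]],[[-24,-2,0],[0,0,0]],[[0,0,0],[0,0,0]]]}}

```text
time_s: 6.13
position: [585.6, -325.8, 193.9]
tcp_rot: [2.219, 2.216, -0.005]
contact_force: [-0.4, -1.8, 0.1]
width: 50.9
finger_force: 31.7
```

>>> {"method": "move_arm", "body": {"series": [[[0,0,20],[0,0,0]],[[0,0,20],[0,0,0]],[[0,0,0],[0,0,0]],[[0,0,0],[0,0,0]]]}}

```text
time_s: 6.47
position: [586.8, -317.3, 151.9]
tcp_rot: [-2.212, -2.227, 0.0]
contact_force: [0.0, 0.2, 0.6]
width: 50.5
finger_force: 31.7
```

```bash
python3 - <<'E'
from h import *
c=cap('scene'); save(c,'place1.png',(300,190,440,310),5); cap('top')
s=manip.state(); print(s['position'],s['tcp_rot'],s['contact_force'])
E
```

```text
[ 588.05183411 -318.49503106  153.53559015] [2.21296703e+00 2.22761408e+00 1.01224347e-03] [-0.348747   -0.21762447  0.37094982]
```

View pics/place1.png

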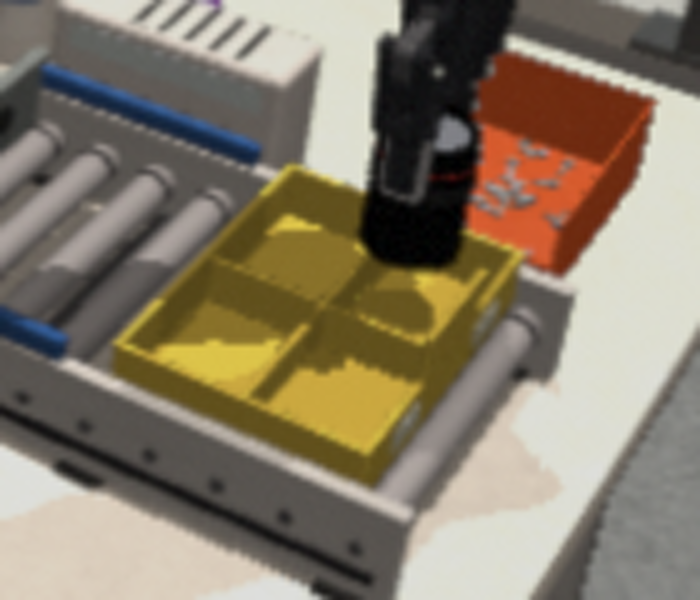

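>>> {"method": "move_arm", "body": {"series": [[[-8,-2,0],[0,0,0]],[[0,0,0],[0,0,0]],[[0,0,10],[0,0,0]],[[0,0,0],[0,0,0]],[[0,0,0],[0,0,0]]]}}

```text
time_s: 6.98
position: [584.8, -326.2, 141.5]
tcp_rot: [-2.214, -2.227, 0.0]
contact_force: [0.9, -0.4, 0.2]
width: 50.8
finger_force: 31.7
```

```bash
python3 -c "
from h import *
for i in range(3):
    s=manip.state(); print(s['position'],s['tcp_rot'],s['contact_force']); cap('scene') if i<2 else 0
"
```

```text
[ 584.77110001 -326.19801267  141.54654694] [-2.21355674e+00 -2.22683104e+00  3.95375120e-04] [ 0.90316294 -0.35387084  0.2249991 ]
[ 585.06940674 -326.2934803   141.8265067 ] [-2.21386054e+00 -2.22749379e+00  1.44055300e-04] [-0.01522131  0.03307562 -0.00815106]
[ 585.24630235 -326.40345367  142.03935583] [-2.21409237e+00 -2.22796187e+00  6.53276532e-05] [-0.23249732  0.66635393 -0.16043608]
```

>>> {"method": "move_arm", "body": {"series": [[[0,0,8],[0,0,0]],[[0,0,8],[0,0,0]],[[0,0,8],[0,0,0]],[[0,0,4],[0,0,0]],[[0,0,0],[0,0,0]]]}}

```text
time_s: 7.5
position: [584.3, -326.0, 112.5]
tcp_rot: [-2.213, -2.226, 0.001]
contact_force: [0.8, -0.4, -1.2]
width: 51.2
finger_force: 31.7
```

>>> {"method": "move_arm", "body": {"series": [[[0,0,2],[0,0,0]],[[0,0,0],[0,0,0]]]}}

```text
time_s: 7.67
position: [585.3, -326.7, 112.0]
tcp_rot: [-2.215, -2.228, 0.0]
contact_force: [0.0, -0.3, -0.0]
width: 50.8
finger_force: 31.7
```

>>> {"method": "move_arm", "body": {"series": [[[0,0,1.5],[0,0,0]],[[0,0,0],[0,0,0]]]}}

```text
time_s: 7.83
position: [585.5, -326.8, 110.9]
tcp_rot: [2.214, 2.228, 0.0]
contact_force: [-0.8, -0.2, -0.1]
width: 50.6
finger_force: 31.7
```

>>> {"method": "move_arm", "body": {"series": [[[0,0,1],[0,0,0]],[[0,0,0],[0,0,0]]]}}

```text
time_s: 8.0
position: [585.4, -326.7, 109.9]
tcp_rot: [2.215, 2.228, 0.0]
contact_force: [0.3, 0.0, -0.8]
width: 51.1
finger_force: 31.7
```

>>> {"method": "move_arm", "body": {"series": [[[0,0,1],[0,0,0]],[[0,0,0],[0,0,0]]]}}

```text
time_s: 8.17
position: [585.3, -326.6, 108.8]
tcp_rot: [2.215, 2.228, 0.0]
contact_force: [0.5, -0.2, -1.7]
width: 51.3
finger_force: 31.7
```

>>> {"method": "move_arm", "body": {"series": [[[0,0,1],[0,0,0]],[[0,0,0],[0,0,0]]]}}

```text
time_s: 8.33
position: [585.2, -326.6, 107.7]
tcp_rot: [-2.215, -2.228, 0.0]
contact_force: [0.3, -0.1, -0.6]
width: 50.9
finger_force: 31.7
```

>>> {"method": "move_arm", "body": {"series": [[[0,0,1],[0,0,0]],[[0,0,0],[0,0,0]]]}}

```text
time_s: 8.5
position: [585.3, -327.1, 107.4]
tcp_rot: [2.215, 2.228, -0.0]
contact_force: [-0.2, -0.2, 1.9]
width: 51.1
finger_force: 32.0
```

```bash
python3 -c "
from h import *
c=cap('scene'); save(c,'place2.png',(320,200,440,290),6)
P=cloud(c); f=c['frame']; s=manip.state(); print(s['position'],s['contact_force'])
m=(f.max(-1)<70)&(P[...,1]<-250)&(P[...,1]>-370)&(P[...,0]<600)&(P[...,0]>520)&(P[...,2]<130); q=P[m]; print(len(q),np.percentile(q[:,2],[0,2,10,50,90,100]))
"
```

```text
[ 585.34869544 -327.09337066  107.37755985] [-0.77423498 -0.1493522   3.44038447]
371 [ 46.70420983  59.6229604   67.27721663  96.33380488 117.81096312
 129.01576564]
```

View pics/place2.png

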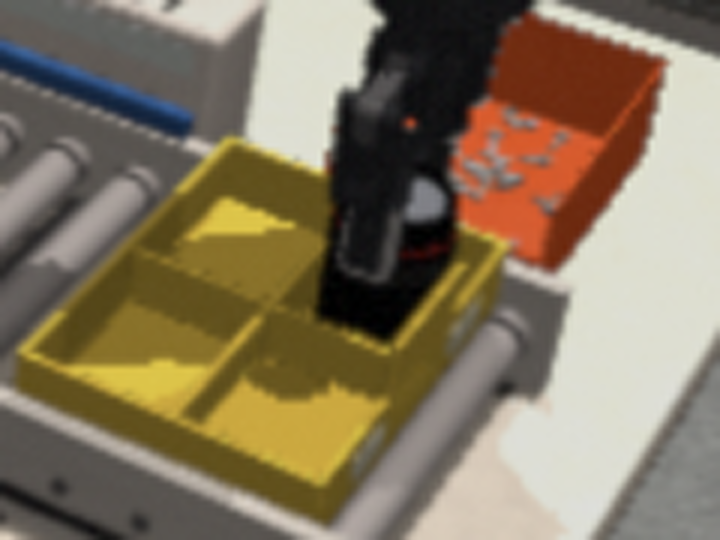

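>>> {"method": "move_arm", "body": {"series": [[[0,0,0],[0,0,0]],[[0,0,0],[0,0,0]],[[0,0,0],[0,0,0]],[[0,0,-10],[0,0,0]],[[0,0,-25],[0,0,0]]], "hand": 70}}

```text
time_s: 8.97
position: [583.2, -325.0, 139.2]
tcp_rot: [-2.209, -2.223, 0.003]
contact_force: [-0.3, 0.7, -0.7]
width: 70.0
finger_force: 0.0
```

>>> {"method": "move_arm", "body": {"series": [[[0,0,-25],[0,0,0]],[[0,0,-25],[0,0,0]],[[15,0,-15],[0,0,0]],[[28,0,0],[0,0,0]],[[30,-5,0],[0,0,0]]]}}

```text
time_s: 9.38
position: [581.6, -255.2, 209.5]
tcp_rot: [2.214, 2.221, 0.003]
contact_force: [1.1, -0.3, 0.1]
width: 70.1
finger_force: 0.0
```

>>> {"method": "move_arm", "body": {"series": [[[30,-5,0],[0,0,0]],[[30,-5,0],[0,0,0]],[[30,-5,0],[0,0,0]],[[30,-5,0],[0,0,0]],[[30,-5,0],[0,0,0]]]}}

```text
time_s: 9.8
position: [553.7, -102.5, 207.6]
tcp_rot: [2.215, 2.228, 0.001]
contact_force: [0.1, 0.2, 0.9]
width: 69.7
finger_force: 0.0
```

>>> {"method": "move_arm", "body": {"series": [[[30,0,0],[0,0,0]],[[30,0,0],[0,0,0]],[[30,0,0],[0,0,0]],[[30,0,0],[0,0,0]],[[30,0,0],[0,0,0]]]}}

```text
time_s: 10.22
position: [553.1, 47.6, 207.6]
tcp_rot: [2.215, 2.228, 0.002]
contact_force: [0.4, -0.5, -0.1]
width: 70.1
finger_force: 0.0
```

>>> {"method": "move_arm", "body": {"series": [[[30,0,0],[0,0,0]],[[30,0,0],[0,0,0]],[[20,0,0],[0,0,0]],[[0,0,0],[0,0,0]]]}}

```text
time_s: 10.55
position: [552.5, 132.9, 207.2]
tcp_rot: [-2.203, -2.236, -0.005]
contact_force: [-1.4, -0.0, -0.5]
width: 69.9
finger_force: 0.0
```

```bash
python3 bar.py; python3 tote.py; python3 -c "
from h import *
P=cloud(load('scene')); m=(P[...,2]>112)&(P[...,2]<126)&(P[...,1]<-230)&(P[...,1]>-370)&(P[...,0]<640)&(P[...,0]>430); q=P[m]; print(len(q),q.mean(0),q.min(0),q.max(0)); print(cv2.minEnclosingCircle(q[:,:2].astype(np.float32)))
P=cloud(load('top')); m=(P[...,2]>112)&(P[...,2]<126)&(P[...,1]<-230)&(P[...,1]>-370)&(P[...,0]<640)&(P[...,0]>430); q=P[m]; print(len(q),q.mean(0),cv2.minEnclosingCircle(q[:,:2].astype(np.float32)))"
```

```text
top
scene
  (np.int32(126), 546.2, 251.5, 29.1, np.float64(70.2))
  (np.int32(139), 462.4, 247.1, 27.9, np.float64(70.5))
  (np.int32(146), 427.7, 151.3, 27.8, np.float64(70.3))
[552.61599413 126.89765543 207.25869726] [2.21185214e+00 2.23044266e+00 6.93076053e-04] [-0.57  0.47  0.36  2.02 -0.25  0.7  -0.05]
top tote [ 441.9 -361.9   73. ] [ 633.8 -227.7   83.2] [ 537.9 -294.8   78.1]
scene tote [ 436.5 -364.7   73.1] [ 636.9 -227.8   83.4] [ 536.7 -296.3   78.2]
[552.64631788 124.40892256 207.19267357] [ 2.21637925e+00  2.22529244e+00 -5.78327818e-04] [-0.56  0.47  0.36  2.02 -0.25  0.7  -0.05] 70.03752248516176
221 [ 580.91336382 -328.37966121  117.07009166] [ 556.07495973 -352.86415501  112.11463983] [ 607.90797404 -302.8549342   123.13964446]
((582.6907348632812, -327.8368225097656), 26.957468032836914)
280 [ 584.21312328 -325.65374982  118.05844135] ((584.4517822265625, -326.4600830078125), 24.78463363647461)
```

```bash
python3 -c "
from h import *
a=load('top'); b=load('scene')
A=cv2.resize(a['frame'][140:300,130:290],None,fx=2.4,fy=2.4); B=cv2.resize(b['frame'][150:250,160:260],(384,384))
cv2.imwrite('pics/b2.png',np.hstack([A,B])[...,::-1])"
```

```text
(no output)
```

View pics/b2.png

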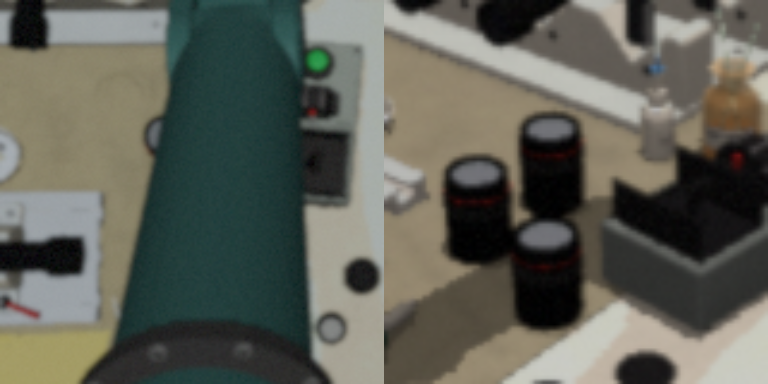

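```bash
cat > lens.py <<'E'
from h import *
def lens(c):
    P=cloud(c); f=c['frame'].astype(int); out=[]
    g=(f.min(-1)>75)&(f.max(-1)<170)&(f[...,0]-f[...,2]<6)
    m=(abs(P[...,2]-71)<7)&g&(P[...,0]>380)&(P[...,0]<700)&(P[...,1]>125)&(P[...,1]<460)
    k,l,st,ce=cv2.connectedComponentsWithStats(m.astype(np.uint8))
    return [(int(st[i,4]),ce[i].round(1).tolist(),P[l==i].mean(0).round(1).tolist()) for i in range(1,k) if st[i,4]>15]
if __name__=='__main__':
    for n in('top','scene'): print(n,*lens(cap(n)),sep='\n ')
    print(manip.state()['position'])
E
python3 lens.py
python3 -c "
import cv2
from lens import *
c=load('scene'); c['frame']=cv2.resize(cv2.imread('pics/scene1.png'),(512,384))[...,::-1]; print('old frame',*lens(c),sep='\n ')"
```

```text
top
 (53, [194.5, 195.4], [553.8, 260.3, 70.9])
scene
 (47, [203.0, 183.0], [548.7, 248.9, 70.5])
 (56, [183.5, 194.6], [460.6, 247.7, 70.8])
 (63, [201.9, 210.7], [429.2, 147.7, 70.4])
[552.69434491 124.091077   207.08187667]
old frame
 (45, [203.0, 183.0], [548.9, 248.9, 70.5])
 (51, [183.6, 194.7], [460.4, 246.9, 71.0])
 (61, [201.7, 210.7], [428.6, 147.7, 70.5])
```

>>> {"method": "move_arm", "body": {"series": [[[30,0,0],[0,0,0]],[[30,0,0],[0,0,0]],[[30,0,0],[0,0,0]],[[25,0,0],[0,0,0]],[[10,-2,0],[0,0,0]]]}}

```text
time_s: 11.27
position: [550.1, 254.8, 206.9]
tcp_rot: [-2.211, -2.231, -0.003]
contact_force: [-0.3, 0.2, -0.9]
width: 70.3
finger_force: 0.0
```

>>> {"method": "move_arm", "body": {"series": [[[0,0,0],[0,0,0]],[[0,0,20],[0,0,0]],[[0,0,25],[0,0,0]],[[0,0,25],[0,0,0]],[[0,0,0],[0,0,0]]]}}

```text
time_s: 11.68
position: [547.1, 246.5, 133.0]
tcp_rot: [-2.218, -2.223, 0.015]
contact_force: [-0.9, 0.2, 0.1]
width: 70.0
finger_force: 0.0
```

```bash
python3 lens.py
```

```text
top
 (45, [201.5, 197.0], [549.0, 240.9, 70.9])
 (141, [198.0, 227.9], [464.2, 248.9, 71.0])
 (153, [234.7, 239.7], [431.5, 149.1, 70.7])
scene
 (46, [202.9, 183.0], [548.2, 248.8, 70.9])
 (54, [183.4, 194.6], [460.9, 248.1, 70.5])
 (62, [201.9, 210.7], [428.9, 147.5, 70.5])
[549.71136177 248.09344707 136.57372904]
```

>>> {"method": "move_arm", "body": {"series": [[[1,1.5,0],[0,0,0]],[[0,0,20],[0,0,0]],[[0,0,20],[0,0,0]],[[0,0,20],[0,0,0]],[[0,0,18],[0,0,0]]]}}

```text
time_s: 12.2
position: [553.0, 252.3, 60.0]
tcp_rot: [2.214, 2.226, 0.005]
contact_force: [-1.2, 0.2, -0.3]
width: 70.2
finger_force: 0.0
```

>>> {"method": "move_arm", "body": {"series": [[[0,0,0],[0,0,0]],[[0,0,0],[0,0,0]]]}}

```text
time_s: 12.37
position: [552.1, 251.9, 59.7]
tcp_rot: [2.215, 2.227, 0.001]
contact_force: [-0.5, 0.2, -0.1]
width: 69.7
finger_force: 0.0
```

>>> {"method": "move_arm", "body": {"series": [[[0,0,0],[0,0,0]],[[0,0,0],[0,0,0]],[[0,0,0],[0,0,0]],[[0,0,0],[0,0,0]],[[0,0,0],[0,0,0]]], "hand": 40, "grip_force": 30}}

```text
time_s: 12.78
position: [552.8, 252.4, 60.9]
tcp_rot: [2.214, 2.227, 0.005]
contact_force: [-0.8, -0.7, 7.0]
width: 51.6
finger_force: 31.6
```

>>> {"method": "move_arm", "body": {"series": [[[0,0,-30],[0,0,0]],[[0,0,-30],[0,0,0]],[[0,0,-30],[0,0,0]],[[0,0,-30],[0,0,0]],[[0,0,-18],[0,0,0]]]}}

```text
time_s: 13.2
position: [552.7, 252.5, 200.8]
tcp_rot: [2.214, 2.227, 0.008]
contact_force: [0.7, 0.5, -0.6]
width: 51.0
finger_force: 31.8
```

>>> {"method": "move_arm", "body": {"series": [[[-28,0,0],[0,0,0]],[[-30,0,0],[0,0,0]],[[-30,0,0],[0,0,0]],[[-30,0,0],[0,0,0]],[[-30,0,0],[0,0,0]]]}}

```text
time_s: 13.62
position: [552.1, 103.0, 197.7]
tcp_rot: [2.214, 2.228, 0.002]
contact_force: [1.3, 0.3, -1.2]
width: 51.0
finger_force: 31.8
```

>>> {"method": "move_arm", "body": {"series": [[[-30,-6,0],[0,0,0]],[[-30,-6,0],[0,0,0]],[[-30,-6,0],[0,0,0]],[[-30,-6,0],[0,0,0]],[[-30,-6,0],[0,0,0]]]}}

```text
time_s: 14.03
position: [522.7, -47.4, 197.6]
tcp_rot: [2.214, 2.228, 0.002]
contact_force: [0.9, -0.7, 0.1]
width: 51.3
finger_force: 31.8
```

>>> {"method": "move_arm", "body": {"series": [[[-30,-6,0],[0,0,0]],[[-30,-6,0],[0,0,0]],[[-30,-6,0],[0,0,0]],[[-30,-6,0],[0,0,0]],[[-30,-6,0],[0,0,0]]]}}

```text
time_s: 14.45
position: [493.7, -197.6, 197.6]
tcp_rot: [2.214, 2.227, 0.001]
contact_force: [-0.0, -0.9, -0.2]
width: 51.2
finger_force: 31.8
```

>>> {"method": "move_arm", "body": {"series": [[[-28,0,0],[0,0,0]],[[-25,0,0],[0,0,0]],[[-25,0,0],[0,0,0]],[[0,0,0],[0,0,0]],[[0,0,0],[0,0,0]]]}}

```text
time_s: 14.87
position: [494.1, -276.2, 197.6]
tcp_rot: [2.218, 2.223, -0.0]
contact_force: [0.8, 0.5, -0.8]
width: 51.1
finger_force: 31.8
```

>>> {"method": "move_arm", "body": {"series": [[[-20,-2,0],[0,0,0]],[[-18,-2,0],[0,0,0]],[[-10,-1,0],[0,0,0]],[[0,0,0],[0,0,0]],[[0,0,15],[0,0,0]]]}}

```text
time_s: 15.28
position: [491.5, -322.7, 184.1]
tcp_rot: [2.212, 2.224, 0.003]
contact_force: [-0.0, 0.3, -0.9]
width: 51.4
finger_force: 31.8
```

>>> {"method": "move_arm", "body": {"series": [[[0,0,15],[0,0,0]],[[0,0,15],[0,0,0]],[[0,0,12],[0,0,0]],[[0,0,0],[0,0,0]],[[0,0,0],[0,0,0]]]}}

```text
time_s: 15.7
position: [489.6, -320.9, 139.3]
tcp_rot: [-2.212, -2.228, -0.0]
contact_force: [-1.1, -1.0, -0.6]
width: 51.2
finger_force: 31.8
```

>>> {"method": "move_arm", "body": {"series": [[[-3,0,0],[0,0,0]],[[0,0,9],[0,0,0]],[[0,0,9],[0,0,0]],[[0,0,8],[0,0,0]],[[0,0,0],[0,0,0]]]}}

```text
time_s: 16.12
position: [488.8, -324.4, 112.0]
tcp_rot: [-2.212, -2.226, 0.001]
contact_force: [-0.2, 0.7, -0.8]
width: 50.8
finger_force: 31.8
```

>>> {"method": "move_arm", "body": {"series": [[[0,0,2],[0,0,0]],[[0,0,0],[0,0,0]],[[0,0,2],[0,0,0]],[[0,0,0],[0,0,0]]]}}

```text
time_s: 16.45
position: [489.8, -325.3, 109.8]
tcp_rot: [2.215, 2.228, 0.0]
contact_force: [-0.4, 0.5, -0.4]
width: 51.3
finger_force: 31.8
```

>>> {"method": "move_arm", "body": {"series": [[[0,0,1],[0,0,0]],[[0,0,0],[0,0,0]]]}}

```text
time_s: 16.62
position: [489.9, -325.3, 108.9]
tcp_rot: [2.215, 2.228, 0.0]
contact_force: [0.0, -0.4, -0.8]
width: 51.3
finger_force: 31.8
```

>>> {"method": "move_arm", "body": {"series": [[[0,0,1],[0,0,0]],[[0,0,0],[0,0,0]]]}}

```text
time_s: 16.78
position: [490.0, -325.4, 108.0]
tcp_rot: [2.214, 2.228, 0.0]
contact_force: [-0.2, 0.0, 0.1]
width: 51.1
finger_force: 32.0
```

>>> {"method": "move_arm", "body": {"series": [[[0,0,0.5],[0,0,0]],[[0,0,0],[0,0,0]],[[0,0,0],[0,0,0]],[[0,0,-10],[0,0,0]],[[0,0,-25],[0,0,0]]], "hand": 70}}

```text
time_s: 17.2
position: [487.9, -323.8, 140.5]
tcp_rot: [-2.21, -2.224, 0.002]
contact_force: [0.5, 0.6, -0.2]
width: 70.1
finger_force: 0.0
```

>>> {"method": "move_arm", "body": {"series": [[[0,0,-25],[0,0,0]],[[0,0,-25],[0,0,0]],[[15,0,-15],[0,0,0]],[[28,-4,0],[0,0,0]],[[30,-4,0],[0,0,0]]]}}

```text
time_s: 17.62
position: [482.3, -253.7, 209.7]
tcp_rot: [2.215, 2.221, 0.002]
contact_force: [-0.7, 0.7, -0.5]
width: 69.6
finger_force: 0.0
```

>>> {"method": "move_arm", "body": {"series": [[[30,-4,0],[0,0,0]],[[30,-4,0],[0,0,0]],[[30,-4,0],[0,0,0]],[[30,-4,0],[0,0,0]],[[30,-4,0],[0,0,0]]]}}

```text
time_s: 18.03
position: [460.2, -101.2, 208.1]
tcp_rot: [2.215, 2.227, 0.001]
contact_force: [0.0, -0.0, 0.8]
width: 69.7
finger_force: 0.0
```

>>> {"method": "move_arm", "body": {"series": [[[30,0,0],[0,0,0]],[[30,0,0],[0,0,0]],[[30,0,0],[0,0,0]],[[30,0,0],[0,0,0]],[[30,0,0],[0,0,0]]]}}

```text
time_s: 18.45
position: [459.5, 48.9, 208.1]
tcp_rot: [2.215, 2.227, 0.002]
contact_force: [0.6, -0.4, -0.2]
width: 69.9
finger_force: 0.0
```

>>> {"method": "move_arm", "body": {"series": [[[30,0,0],[0,0,0]],[[30,0,0],[0,0,0]],[[30,0,0],[0,0,0]],[[30,0,0],[0,0,0]],[[28,0,0],[0,0,0]]]}}

```text
time_s: 18.87
position: [458.6, 197.5, 208.2]
tcp_rot: [2.214, 2.229, 0.002]
contact_force: [0.9, 0.4, 0.7]
width: 70.0
finger_force: 0.0
```

>>> {"method": "move_arm", "body": {"series": [[[20,0,0],[0,0,0]],[[0,0,0],[0,0,0]],[[0,0,0],[0,0,0]]]}}

```text
time_s: 19.12
position: [458.5, 216.9, 207.8]
tcp_rot: [2.211, 2.231, 0.001]
contact_force: [1.0, -2.0, 0.7]
width: 70.0
finger_force: 0.0
```

```bash
cat >> lens.py <<'E'
    for n in('top','scene'):
        P=cloud(load(n)); m=(P[...,2]>112)&(P[...,2]<126)&(P[...,1]<-80)&(P[...,1]>-370)&(P[...,0]<640)&(P[...,0]>430)
        k,l,st,ce=cv2.connectedComponentsWithStats(m.astype(np.uint8))
        print('tote',n,*[(st[i,4],P[l==i].mean(0).round(1).tolist()) for i in range(1,k) if st[i,4]>60])
E
python3 lens.py
```

```text
top
 (143, [234.8, 239.5], [431.8, 148.8, 70.9])
scene
 (53, [183.4, 194.7], [460.8, 248.2, 70.3])
 (63, [201.9, 210.7], [428.9, 147.4, 70.6])
[458.47421803 214.36522861 207.63023872]
tote top (np.int32(283), [584.3, -325.4, 117.8]) (np.int32(298), [489.4, -325.8, 118.2])
tote scene (np.int32(218), [581.2, -328.2, 116.9]) (np.int32(254), [485.7, -327.5, 116.8])
```

>>> {"method": "move_arm", "body": {"series": [[[15,2,0],[0,0,0]],[[15,2,0],[0,0,0]],[[4,0,0],[0,0,0]],[[0,0,0],[0,0,0]],[[0,0,20],[0,0,0]]]}}

```text
time_s: 19.63
position: [464.8, 251.3, 189.7]
tcp_rot: [2.213, 2.228, 0.011]
contact_force: [-0.3, 0.0, -0.1]
width: 69.9
finger_force: 0.0
```

>>> {"method": "move_arm", "body": {"series": [[[0,0,20],[0,0,0]],[[0,0,20],[0,0,0]],[[0,0,15],[0,0,0]],[[0,0,0],[0,0,0]],[[0,0,0],[0,0,0]]]}}

```text
time_s: 20.05
position: [462.0, 248.9, 131.8]
tcp_rot: [-2.215, -2.227, 0.003]
contact_force: [0.7, 0.4, 0.4]
width: 69.8
finger_force: 0.0
```

Aligned; going down 73 and gripping.

>>> {"method": "move_arm", "body": {"series": [[[0,0,20],[0,0,0]],[[0,0,20],[0,0,0]],[[0,0,20],[0,0,0]],[[0,0,13],[0,0,0]],[[0,0,0],[0,0,0]]]}}

```text
time_s: 20.47
position: [462.0, 249.2, 58.4]
tcp_rot: [-2.215, -2.228, 0.003]
contact_force: [-0.1, -0.0, -0.5]
width: 70.3
finger_force: 0.0
```

>>> {"method": "move_arm", "body": {"series": [[[0,0,0],[0,0,0]],[[0,0,0],[0,0,0]],[[0,0,0],[0,0,0]],[[0,0,0],[0,0,0]],[[0,0,0],[0,0,0]]], "hand": 40, "grip_force": 30}}

```text
time_s: 20.88
position: [463.3, 250.1, 60.6]
tcp_rot: [2.214, 2.228, 0.004]
contact_force: [0.3, 0.1, 6.9]
width: 51.2
finger_force: 32.0
```

>>> {"method": "move_arm", "body": {"series": [[[0,0,-30],[0,0,0]],[[0,0,-30],[0,0,0]],[[0,0,-30],[0,0,0]],[[0,0,-30],[0,0,0]],[[0,0,-18],[0,0,0]]]}}

```text
time_s: 21.3
position: [463.1, 249.9, 200.4]
tcp_rot: [2.214, 2.227, 0.006]
contact_force: [-0.9, 0.4, 0.2]
width: 51.0
finger_force: 31.9
```

>>> {"method": "move_arm", "body": {"series": [[[-28,7,0],[0,0,0]],[[-30,7,0],[0,0,0]],[[-30,7,0],[0,0,0]],[[-30,7,0],[0,0,0]],[[-30,7,0],[0,0,0]]]}}

```text
time_s: 21.72
position: [498.0, 100.6, 197.7]
tcp_rot: [-2.214, -2.229, -0.001]
contact_force: [0.5, -0.4, -1.5]
width: 51.2
finger_force: 31.9
```

>>> {"method": "move_arm", "body": {"series": [[[-30,8,0],[0,0,0]],[[-30,8,0],[0,0,0]],[[-30,8,0],[0,0,0]],[[-30,8,0],[0,0,0]],[[-30,8,0],[0,0,0]]]}}

```text
time_s: 22.13
position: [538.9, -49.3, 197.5]
tcp_rot: [-2.214, -2.228, -0.0]
contact_force: [0.8, 0.5, -0.8]
width: 51.1
finger_force: 31.9
```

>>> {"method": "move_arm", "body": {"series": [[[-30,8,0],[0,0,0]],[[-30,8,0],[0,0,0]],[[-30,8,0],[0,0,0]],[[-30,8,0],[0,0,0]],[[-30,8,0],[0,0,0]]]}}

```text
time_s: 22.55
position: [579.8, -199.0, 197.5]
tcp_rot: [-2.214, -2.228, -0.0]
contact_force: [0.4, -0.1, -0.2]
width: 51.3
finger_force: 31.9
```

>>> {"method": "move_arm", "body": {"series": [[[-25,4,0],[0,0,0]],[[-20,3,0],[0,0,0]],[[0,0,0],[0,0,0]],[[0,0,0],[0,0,0]]]}}

```text
time_s: 22.88
position: [586.6, -244.1, 197.4]
tcp_rot: [2.218, 2.225, -0.001]
contact_force: [0.2, 0.4, -0.8]
width: 51.1
finger_force: 31.9
```

>>> {"method": "move_arm", "body": {"series": [[[-10,0,0],[0,0,0]],[[-7,0,0],[0,0,0]],[[0,0,0],[0,0,0]],[[0,0,15],[0,0,0]],[[0,0,15],[0,0,0]]]}}

```text
time_s: 23.3
position: [588.3, -259.5, 168.1]
tcp_rot: [2.212, 2.227, 0.002]
contact_force: [-0.2, -0.1, -1.6]
width: 51.4
finger_force: 31.9
```

>>> {"method": "move_arm", "body": {"series": [[[0,0,15],[0,0,0]],[[0,0,12],[0,0,0]],[[0,0,0],[0,0,0]],[[0,0,0],[0,0,0]]]}}

```text
time_s: 23.63
position: [587.2, -259.1, 139.8]
tcp_rot: [-2.213, -2.228, 0.001]
contact_force: [0.8, -0.5, 0.0]
width: 51.0
finger_force: 32.0
```

>>> {"method": "move_arm", "body": {"series": [[[-2,-2,0],[0,0,0]],[[0,0,9],[0,0,0]],[[0,0,9],[0,0,0]],[[0,0,9],[0,0,0]],[[0,0,0],[0,0,0]]]}}

```text
time_s: 24.05
position: [584.0, -260.8, 111.1]
tcp_rot: [-2.212, -2.226, 0.002]
contact_force: [-0.2, 0.4, -0.5]
width: 50.9
finger_force: 32.0
```

>>> {"method": "move_arm", "body": {"series": [[[0,0,2],[0,0,0]],[[0,0,0],[0,0,0]],[[0,0,1.5],[0,0,0]],[[0,0,0],[0,0,0]]]}}

```text
time_s: 24.38
position: [585.6, -261.7, 109.9]
tcp_rot: [2.215, 2.228, 0.0]
contact_force: [-0.1, 0.3, -0.4]
width: 51.0
finger_force: 32.0
```

>>> {"method": "move_arm", "body": {"series": [[[0,0,1],[0,0,0]],[[0,0,0],[0,0,0]]]}}

```text
time_s: 24.55
position: [585.5, -261.7, 108.9]
tcp_rot: [2.214, 2.228, 0.0]
contact_force: [-0.3, -0.5, -0.5]
width: 50.9
finger_force: 32.0
```

>>> {"method": "move_arm", "body": {"series": [[[0,0,1],[0,0,0]],[[0,0,0],[0,0,0]],[[0,0,0.7],[0,0,0]],[[0,0,0],[0,0,0]]]}}

```text
time_s: 24.88
position: [585.5, -261.8, 107.6]
tcp_rot: [2.215, 2.228, 0.0]
contact_force: [-0.5, 0.4, 2.8]
width: 51.3
finger_force: 32.2
```

>>> {"method": "move_arm", "body": {"series": [[[0,0,0],[0,0,0]],[[0,0,0],[0,0,0]],[[0,0,0],[0,0,0]],[[0,0,-10],[0,0,0]],[[0,0,-25],[0,0,0]]], "hand": 70}}

```text
time_s: 25.3
position: [583.2, -260.3, 139.7]
tcp_rot: [-2.21, -2.224, 0.004]
contact_force: [0.1, 1.4, -0.0]
width: 70.1
finger_force: 0.0
```

>>> {"method": "move_arm", "body": {"series": [[[0,0,-25],[0,0,0]],[[0,0,-25],[0,0,0]],[[15,-5,-15],[0,0,0]],[[25,-10,0],[0,0,0]],[[27,-11,0],[0,0,0]]]}}

```text
time_s: 25.72
position: [560.1, -196.1, 209.5]
tcp_rot: [2.214, 2.222, 0.003]
contact_force: [0.2, 0.3, -0.4]
width: 70.1
finger_force: 0.0
```

>>> {"method": "move_arm", "body": {"series": [[[28,-11,0],[0,0,0]],[[28,-11,0],[0,0,0]],[[28,-11,0],[0,0,0]],[[28,-11,0],[0,0,0]],[[28,-11,0],[0,0,0]]]}}

```text
time_s: 26.13
position: [502.7, -54.0, 207.9]
tcp_rot: [2.215, 2.227, 0.001]
contact_force: [0.2, 0.5, -0.5]
width: 70.0
finger_force: 0.0
```

>>> {"method": "move_arm", "body": {"series": [[[28,-11,0],[0,0,0]],[[28,-11,0],[0,0,0]],[[28,-10,0],[0,0,0]],[[28,-5,0],[0,0,0]],[[20,0,0],[0,0,0]]]}}

```text
time_s: 26.55
position: [463.7, 79.1, 207.6]
tcp_rot: [-2.211, -2.23, -0.0]
contact_force: [0.5, 0.6, -0.1]
width: 70.1
finger_force: 0.0
```

```bash
python3 lens.py
```

```text
top
 (36, [230.6, 239.6], [431.7, 160.1, 70.9])
scene
 (65, [201.8, 210.7], [429.2, 148.1, 70.2])
[465.40395681  80.78545336 207.71607754]
tote top (np.int32(276), [584.8, -261.2, 118.1]) (np.int32(280), [584.1, -325.3, 118.0]) (np.int32(300), [489.4, -325.5, 117.9])
tote scene (np.int32(202), [580.9, -262.5, 117.0]) (np.int32(218), [581.5, -328.3, 116.9]) (np.int32(254), [485.4, -327.3, 116.7])
```

>>> {"method": "move_arm", "body": {"series": [[[22,-12,0],[0,0,0]],[[22,-12,0],[0,0,0]],[[23,-11,0],[0,0,0]],[[0,0,0],[0,0,-0.12]],[[0,0,0],[0,0,-0.12]]]}}

```text
time_s: 27.07
position: [429.6, 144.5, 207.5]
tcp_rot: [1.921, 2.485, 0.001]
contact_force: [0.4, -0.7, 0.2]
width: 70.0
finger_force: 0.0
```

>>> {"method": "move_arm", "body": {"series": [[[0,0,0],[0,0,-0.12]],[[0,0,0],[0,0,-0.12]],[[0,0,0],[0,0,-0.12]],[[0,0,0],[0,0,-0.12]],[[0,0,0],[0,0,-0.066]]]}}

```text
time_s: 27.48
position: [430.6, 142.3, 207.7]
tcp_rot: [1.187, 2.908, 0.0]
contact_force: [0.1, -0.1, 0.1]
width: 70.0
finger_force: 0.0
```

>>> {"method": "move_arm", "body": {"series": [[[0,0,20],[0,0,0]],[[0,0,20],[0,0,0]],[[0,0,20],[0,0,0]],[[0,0,15],[0,0,0]],[[0,0,0],[0,0,0]]]}}

```text
time_s: 27.9
position: [429.1, 141.8, 130.4]
tcp_rot: [-1.194, -2.903, 0.006]
contact_force: [-0.3, 0.1, 0.5]
width: 69.9
finger_force: 0.0
```

```bash
cat > st.py <<'E'
from h import *
import sys
s=manip.state(); r=R.from_rotvec(s['tcp_rot']); print('pos',s['position'].round(1),'F',s['contact_force'].round(1),'w',round(s['width'],1))
M=r.as_matrix(); print('xt',M[:,0].round(3),'yt',M[:,1].round(3),'yaw',np.degrees(np.arctan2(M[1,1],M[0,1])).round(1))
if len(sys.argv)>1:
    d=np.array([float(a) for a in sys.argv[1:4]])-s['position']; print('world d',d.round(1),'tool d',r.inv().apply(d).round(1))
E
python3 st.py 430.5 148.3 58; python3 lens.py
```

```text
pos [429.1 141.8 130.4] F [-0.3  0.1  0.5] w 69.9
xt [-0.711  0.704  0.001] yt [ 0.704  0.711 -0.004] yaw 45.3
world d [  1.4   6.5 -72.4] tool d [ 3.5  5.9 72.4]
top
scene
 (65, [201.8, 210.6], [429.3, 148.1, 70.3])
[430.28128028 142.5454127  132.27868452]
tote top (np.int32(280), [584.5, -261.3, 117.9]) (np.int32(282), [584.2, -325.2, 117.9]) (np.int32(304), [489.4, -325.3, 117.9])
tote scene (np.int32(201), [581.0, -262.3, 117.0]) (np.int32(220), [581.5, -328.0, 116.7]) (np.int32(255), [485.3, -327.2, 116.7])
```

>>> {"method": "move_arm", "body": {"series": [[[3.5,4.5,0],[0,0,0]],[[0,0,20],[0,0,0]],[[0,0,20],[0,0,0]],[[0,0,18],[0,0,0]],[[0,0,15],[0,0,0]]]}}

```text
time_s: 28.42
position: [431.9, 149.9, 59.4]
tcp_rot: [1.191, 2.905, 0.003]
contact_force: [-0.8, -0.4, 0.6]
width: 70.1
finger_force: 0.0
```

>>> {"method": "move_arm", "body": {"series": [[[0,0,0],[0,0,0]],[[0,0,0],[0,0,0]]]}}

```text
time_s: 28.58
position: [431.2, 149.5, 59.6]
tcp_rot: [1.192, 2.906, 0.001]
contact_force: [0.2, -0.3, 0.3]
width: 69.9
finger_force: 0.0
```

>>> {"method": "move_arm", "body": {"series": [[[0,0,0],[0,0,0]],[[0,0,0],[0,0,0]],[[0,0,0],[0,0,0]],[[0,0,0],[0,0,0]],[[0,0,0],[0,0,0]]], "hand": 40, "grip_force": 30}}

```text
time_s: 29.0
position: [431.6, 149.5, 60.5]
tcp_rot: [1.192, 2.905, 0.003]
contact_force: [-0.9, 0.1, 7.2]
width: 51.2
finger_force: 31.4
```

>>> {"method": "move_arm", "body": {"series": [[[0,0,-30],[0,0,0]],[[0,0,-30],[0,0,0]],[[0,0,-30],[0,0,0]],[[0,0,-30],[0,0,0]],[[0,0,-18],[0,0,0]]]}}

```text
time_s: 29.42
position: [431.5, 149.3, 200.4]
tcp_rot: [1.192, 2.903, 0.005]
contact_force: [0.9, 0.1, -1.1]
width: 51.1
finger_force: 32.0
```

>>> {"method": "move_arm", "body": {"series": [[[0,0,0],[0,0,0.12]],[[0,0,0],[0,0,0.12]],[[0,0,0],[0,0,0.12]],[[0,0,0],[0,0,0.12]],[[0,0,0],[0,0,0.12]]]}}

```text
time_s: 29.83
position: [430.4, 149.0, 197.8]
tcp_rot: [2.006, 2.418, 0.002]
contact_force: [-0.1, -0.0, -0.3]
width: 50.9
finger_force: 32.0
```

>>> {"method": "move_arm", "body": {"series": [[[0,0,0],[0,0,0.12]],[[0,0,0],[0,0,0.066]],[[0,0,0],[0,0,0]]]}}

```text
time_s: 30.08
position: [430.4, 149.1, 197.6]
tcp_rot: [2.216, 2.227, 0.001]
contact_force: [-0.5, -0.6, 0.2]
width: 51.1
finger_force: 32.0
```

```bash
python3 st.py 489.3 -262 198
```

```text
pos [430.4 149.1 197.6] F [-0.5 -0.6  0.2] w 51.1
xt [-0.005  1.     0.   ] yt [1.    0.005 0.001] yaw 0.3
world d [ 5.890e+01 -4.111e+02  4.000e-01] tool d [-411.4   56.8   -0.5]
```

>>> {"method": "move_arm", "body": {"series": [[[-25,6,0],[0,0,0]],[[-28,6,0],[0,0,0]],[[-28,6,0],[0,0,0]],[[-28,6,0],[0,0,0]],[[-28,6,0],[0,0,0]]]}}

```text
time_s: 30.5
position: [461.4, 11.1, 197.5]
tcp_rot: [2.212, 2.231, 0.001]
contact_force: [1.3, -0.4, -0.7]
width: 51.3
finger_force: 32.0
```

>>> {"method": "move_arm", "body": {"series": [[[-28,6,0],[0,0,0]],[[-28,6,0],[0,0,0]],[[-28,6,0],[0,0,0]],[[-28,5,0],[0,0,0]],[[-28,4,0],[0,0,0]]]}}

```text
time_s: 30.92
position: [489.5, -128.9, 197.5]
tcp_rot: [2.212, 2.23, 0.001]
contact_force: [0.1, 0.0, -0.8]
width: 51.0
finger_force: 32.0
```

>>> {"method": "move_arm", "body": {"series": [[[-28,0,0],[0,0,0]],[[-28,0,0],[0,0,0]],[[-28,0,0],[0,0,0]],[[-25,0,0],[0,0,0]],[[-18,0,0],[0,0,0]]]}}

```text
time_s: 31.33
position: [489.6, -257.6, 197.7]
tcp_rot: [2.214, 2.226, -0.0]
contact_force: [-0.1, 0.8, -0.8]
width: 51.1
finger_force: 32.0
```

>>> {"method": "move_arm", "body": {"series": [[[0,0,0],[0,0,0]],[[0,0,0],[0,0,0]]]}}

```text
time_s: 31.5
position: [489.6, -255.6, 197.4]
tcp_rot: [2.216, 2.227, 0.0]
contact_force: [0.6, -0.5, -0.9]
width: 51.4
finger_force: 32.0
```

>>> {"method": "move_arm", "body": {"series": [[[-6,0,0],[0,0,0]],[[0,0,15],[0,0,0]],[[0,0,15],[0,0,0]],[[0,0,15],[0,0,0]],[[0,0,12],[0,0,0]]]}}

```text
time_s: 31.92
position: [490.2, -258.8, 139.2]
tcp_rot: [-2.21, -2.231, -0.001]
contact_force: [0.4, 0.8, -0.6]
width: 51.3
finger_force: 32.0
```

>>> {"method": "move_arm", "body": {"series": [[[0,0,0],[0,0,0]],[[0,0,0],[0,0,0]]]}}

```text
time_s: 32.08
position: [489.9, -259.6, 139.6]
tcp_rot: [-2.212, -2.229, 0.0]
contact_force: [0.5, -0.5, -0.7]
width: 50.9
finger_force: 32.0
```

>>> {"method": "move_arm", "body": {"series": [[[-2,-1,0],[0,0,0]],[[0,0,9],[0,0,0]],[[0,0,9],[0,0,0]],[[0,0,9],[0,0,0]],[[0,0,0],[0,0,0]]]}}

```text
time_s: 32.5
position: [488.0, -261.8, 111.3]
tcp_rot: [-2.212, -2.226, 0.002]
contact_force: [-0.1, 0.2, -2.5]
width: 51.0
finger_force: 32.0
```

>>> {"method": "move_arm", "body": {"series": [[[0,0,2],[0,0,0]],[[0,0,0],[0,0,0]],[[0,0,1.5],[0,0,0]],[[0,0,0],[0,0,0]]]}}

```text
time_s: 32.83
position: [489.2, -262.7, 109.6]
tcp_rot: [2.215, 2.228, 0.0]
contact_force: [-0.3, 0.3, -0.4]
width: 51.2
finger_force: 32.0
```

>>> {"method": "move_arm", "body": {"series": [[[0,0,1],[0,0,0]],[[0,0,0],[0,0,0]]]}}

```text
time_s: 33.0
position: [489.2, -262.6, 108.7]
tcp_rot: [2.214, 2.228, 0.0]
contact_force: [-0.5, 0.6, 0.0]
width: 51.0
finger_force: 32.0
```

>>> {"method": "move_arm", "body": {"series": [[[0,0,1],[0,0,0]],[[0,0,0],[0,0,0]],[[0,0,0.5],[0,0,0]],[[0,0,0],[0,0,0]]]}}

```text
time_s: 33.33
position: [489.2, -262.8, 107.6]
tcp_rot: [2.215, 2.228, 0.0]
contact_force: [-0.8, 0.6, 2.9]
width: 51.4
finger_force: 32.5
```

>>> {"method": "move_arm", "body": {"series": [[[0,0,0],[0,0,0]],[[0,0,0],[0,0,0]],[[0,0,0],[0,0,0]],[[0,0,-10],[0,0,0]],[[0,0,-25],[0,0,0]]], "hand": 70}}

```text
time_s: 33.75
position: [487.2, -261.4, 140.3]
tcp_rot: [-2.21, -2.224, 0.004]
contact_force: [-0.5, 0.4, -0.0]
width: 70.1
finger_force: 0.0
```

>>> {"method": "move_arm", "body": {"series": [[[0,0,-25],[0,0,0]],[[0,0,-25],[0,0,0]],[[-20,8,-10],[0,0,0]],[[-25,10,0],[0,0,0]],[[-25,10,0],[0,0,0]]]}}

```text
time_s: 34.17
position: [518.6, -332.8, 204.3]
tcp_rot: [2.211, 2.228, 0.002]
contact_force: [-0.1, 0.7, -0.4]
width: 70.2
finger_force: 0.0
```

>>> {"method": "move_arm", "body": {"series": [[[-25,10,0],[0,0,0]],[[-25,10,0],[0,0,0]],[[-20,0,0],[0,0,0]],[[0,0,0],[0,0,0]],[[0,0,0],[0,0,0]]], "hand": 0}}

```text
time_s: 34.58
position: [537.2, -403.8, 202.6]
tcp_rot: [2.217, 2.225, -0.001]
contact_force: [-0.1, -0.7, -0.2]
width: 9.0
finger_force: 0.0
```

```bash
python3 st.py 537.5 -395 95; python3 lens.py; python3 tote.py; python3 -c "
from h import *
a=load('top'); b=load('scene')
A=cv2.resize(a['frame'][140:260,300:440],(448,384)); B=cv2.resize(b['frame'][190:310,260:420],(352,264)); B=np.vstack([B,np.zeros((120,352,3),np.uint8)])
cv2.imwrite('pics/t4.png',np.hstack([A,B])[...,::-1])"
```

```text
pos [ 537.2 -403.8  202.6] F [-0.1 -0.7 -0.2] w 9.0
xt [-0.003  1.    -0.001] yt [ 1.     0.003 -0.   ] yaw 0.2
world d [   0.3    8.8 -107.6] tool d [  8.9   0.4 107.6]
top
scene
[ 537.77304767 -401.03629014  202.11938296]
tote top (np.int32(283), [584.6, -261.3, 117.9]) (np.int32(274), [583.9, -325.6, 118.0]) (np.int32(293), [488.5, -261.7, 118.0]) (np.int32(298), [489.5, -325.5, 118.0])
tote scene (np.int32(203), [581.0, -262.4, 117.2]) (np.int32(221), [581.0, -328.2, 116.8]) (np.int32(235), [483.7, -263.5, 117.2]) (np.int32(257), [485.4, -327.9, 116.8])
top tote [ 441.9 -361.4   73.1] [ 633.6 -228.1   83.5] [ 537.8 -294.8   78.3]
scene tote [ 436.5 -364.6   73.1] [ 635.6 -227.2   82.4] [ 536.1 -295.9   77.7]
[ 538.12603436 -400.48146602  202.11934514] [-2.21202972e+00 -2.22908308e+00 -1.34939256e-03] [ 0.35  0.59  0.33  1.78 -0.26  0.81  0.81] -0.04294527984886685
```

View pics/t4.png

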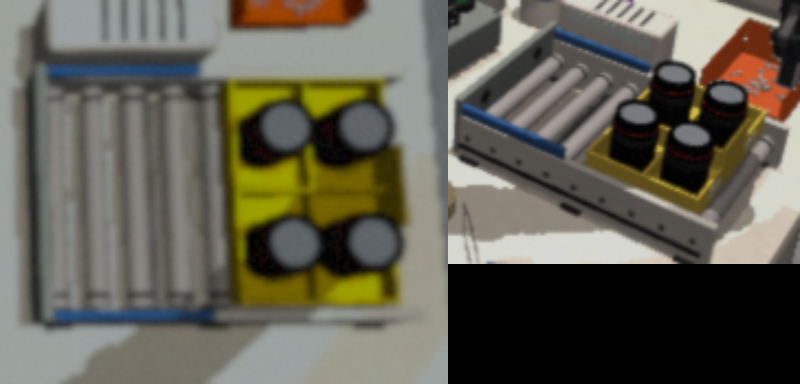

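All four stand in their cells. Lowering closed fingers behind the push plate.

>>> {"method": "move_arm", "body": {"series": [[[0,0,20],[0,0,0]],[[0,0,20],[0,0,0]],[[0,0,20],[0,0,0]],[[0,0,20],[0,0,0]],[[0,0,20],[0,0,0]]]}}

```text
time_s: 35.2
position: [538.4, -400.7, 101.5]
tcp_rot: [-2.213, -2.23, -0.001]
contact_force: [0.5, -0.5, -0.3]
width: 0.2
finger_force: 0.0
```

>>> {"method": "move_arm", "body": {"series": [[[0,0,7],[0,0,0]],[[0,0,0],[0,0,0]],[[0,0,0],[0,0,0]]]}}

```text
time_s: 35.45
position: [538.2, -401.8, 95.4]
tcp_rot: [-2.214, -2.229, -0.0]
contact_force: [1.0, 0.4, 0.1]
width: -0.0
finger_force: 0.0
```

>>> {"method": "move_arm", "body": {"series": [[[5,0,0],[0,0,0]],[[5,0,0],[0,0,0]],[[4,0,0],[0,0,0]],[[0,0,0],[0,0,0]]]}}

```text
time_s: 35.78
position: [538.6, -386.6, 95.9]
tcp_rot: [2.213, 2.23, 0.002]
contact_force: [0.2, 0.2, -0.1]
width: -0.3
finger_force: 0.0
```

```bash
python3 st.py 537.5 -374 95
```

```text
pos [ 538.6 -386.6   95.9] F [ 0.2  0.2 -0.1] w -0.3
xt [-0.008  1.     0.001] yt [1.    0.008 0.001] yaw 0.4
world d [-1.1 12.6 -0.9] tool d [12.6 -1.   0.9]
```

>>> {"method": "move_arm", "body": {"series": [[[3,0,0],[0,0,0]],[[3,0,0],[0,0,0]],[[2,0,0],[0,0,0]],[[2,0,0],[0,0,0]],[[2,0,0],[0,0,0]]]}}

```text
time_s: 36.2
position: [537.8, -376.1, 95.1]
tcp_rot: [-2.215, -2.228, 0.0]
contact_force: [0.4, 0.9, 0.0]
width: -0.1
finger_force: 0.0
```

>>> {"method": "move_arm", "body": {"series": [[[2,0,0],[0,0,0]],[[2,0,0],[0,0,0]],[[3,0,0],[0,0,0]],[[4,0,0],[0,0,0]],[[4,0,0],[0,0,0]]]}}

```text
time_s: 36.62
position: [537.8, -361.2, 95.2]
tcp_rot: [2.215, 2.227, -0.0]
contact_force: [0.4, 0.1, 0.2]
width: 0.1
finger_force: 0.3
```

>>> {"method": "move_arm", "body": {"series": [[[5,0,0],[0,0,0]],[[5,0,0],[0,0,0]],[[5,0,0],[0,0,0]],[[5,0,0],[0,0,0]],[[5,0,0],[0,0,0]]]}}

```text
time_s: 37.03
position: [537.8, -335.6, 95.2]
tcp_rot: [2.214, 2.228, 0.0]
contact_force: [0.7, 0.4, -0.3]
width: -0.3
finger_force: 0.4
```

```bash
python3 st.py 537.5 -216 95; python3 lens.py
```

```text
pos [ 537.8 -335.6   95.2] F [ 0.7  0.4 -0.3] w -0.3
xt [-0.006  1.     0.   ] yt [1.    0.006 0.   ] yaw 0.4
world d [ -0.3 119.6  -0.2] tool d [119.6   0.5   0.2]
top
scene
[ 537.62542897 -334.40715665   94.95693965]
tote top (np.int32(282), [584.3, -222.6, 118.0]) (np.int32(279), [584.1, -287.7, 118.1]) (np.int32(292), [488.8, -223.8, 118.1]) (np.int32(297), [489.8, -286.3, 118.0])
tote scene (np.int32(192), [580.7, -221.0, 117.3]) (np.int32(143), [578.6, -280.4, 117.1]) (np.int32(214), [484.8, -223.1, 117.1]) (np.int32(247), [485.1, -285.9, 116.9])
```

>>> {"method": "move_arm", "body": {"series": [[[5,0,0],[0,0,0]],[[5,0,0],[0,0,0]],[[5,0,0],[0,0,0]],[[5,0,0],[0,0,0]],[[5,0,0],[0,0,0]]]}}

```text
time_s: 37.55
position: [537.4, -310.8, 95.2]
tcp_rot: [2.215, 2.228, -0.0]
contact_force: [0.1, -1.1, 0.8]
width: -0.2
finger_force: 0.4
```

>>> {"method": "move_arm", "body": {"series": [[[5,0,0],[0,0,0]],[[5,0,0],[0,0,0]],[[5,0,0],[0,0,0]],[[5,0,0],[0,0,0]],[[5,0,0],[0,0,0]]]}}

```text
time_s: 37.97
position: [537.4, -285.8, 95.1]
tcp_rot: [2.215, 2.228, 0.0]
contact_force: [0.2, -0.9, 0.5]
width: -0.3
finger_force: 0.4
```

>>> {"method": "move_arm", "body": {"series": [[[5,0,0],[0,0,0]],[[5,0,0],[0,0,0]],[[5,0,0],[0,0,0]],[[5,0,0],[0,0,0]],[[5,0,0],[0,0,0]]]}}

```text
time_s: 38.38
position: [537.2, -260.7, 95.1]
tcp_rot: [2.215, 2.228, 0.0]
contact_force: [1.4, -0.0, 0.8]
width: -0.0
finger_force: 0.4
```

>>> {"method": "move_arm", "body": {"series": [[[5,0,0],[0,0,0]],[[5,0,0],[0,0,0]],[[4,0,0],[0,0,0]],[[4,0,0],[0,0,0]],[[3,0,0],[0,0,0]]]}}

```text
time_s: 38.8
position: [536.9, -239.6, 95.1]
tcp_rot: [-2.214, -2.228, -0.0]
contact_force: [1.6, -0.7, -0.1]
width: -0.1
finger_force: 0.3
```

>>> {"method": "move_arm", "body": {"series": [[[3,0,0],[0,0,0]],[[3,0,0],[0,0,0]],[[2,0,0],[0,0,0]],[[2,0,0],[0,0,0]],[[1,0,0],[0,0,0]]]}}

```text
time_s: 39.22
position: [536.8, -228.9, 95.0]
tcp_rot: [-2.214, -2.228, 0.0]
contact_force: [0.9, 0.1, 0.1]
width: 0.0
finger_force: 0.2
```

```bash
python3 st.py 537.5 -216 95; python3 lens.py;python3 tote.py
```

```text
pos [ 536.8 -228.9   95. ] F [0.9 0.1 0.1] w 0.0
xt [-0.006  1.     0.   ] yt [ 1.     0.006 -0.   ] yaw 0.4
world d [ 0.7 12.9 -0. ] tool d [12.9  0.8  0. ]
top
scene
[ 536.74587144 -228.87307039   95.03479599]
tote top (np.int32(274), [585.3, -116.9, 118.0]) (np.int32(273), [584.5, -181.8, 117.9]) (np.int32(285), [488.8, -118.2, 118.1]) (np.int32(287), [489.8, -181.0, 118.0])
tote scene (np.int32(178), [582.1, -118.6, 117.2]) (np.int32(72), [576.6, -171.7, 117.4]) (np.int32(201), [485.6, -119.3, 117.2]) (np.int32(216), [487.1, -183.2, 117.1])
top tote [ 441.3 -217.7   73. ] [637.3 -83.5  83.9] [ 539.3 -150.6   78.4]
scene tote [ 436.7 -217.8   73.3] [633.6 -83.8  83.2] [ 535.2 -150.8   78.2]
[ 536.78899607 -229.24087383   95.07450644] [-2.21448318e+00 -2.22788936e+00  1.22028917e-04] [ 0.13  0.65  0.28  2.04 -0.35  0.5   0.67] -0.2022423460874027
```

>>> {"method": "move_arm", "body": {"series": [[[2,0,0],[0,0,0]],[[2,0,0],[0,0,0]],[[2,0,0],[0,0,0]],[[2,0,0],[0,0,0]],[[1,0,0],[0,0,0]]]}}

```text
time_s: 39.83
position: [536.8, -219.8, 95.1]
tcp_rot: [-2.214, -2.228, -0.0]
contact_force: [-1.0, -0.1, -0.2]
width: 0.1
finger_force: 0.1
```

>>> {"method": "move_arm", "body": {"series": [[[1,0,0],[0,0,0]],[[1,0,0],[0,0,0]],[[1,0,0],[0,0,0]],[[1,0,0],[0,0,0]],[[0,0,0],[0,0,0]]]}}

```text
time_s: 40.25
position: [536.9, -216.1, 95.1]
tcp_rot: [-2.214, -2.228, -0.0]
contact_force: [-0.0, 0.5, -0.0]
width: -0.3
finger_force: 0.1
```

>>> {"method": "move_arm", "body": {"series": [[[1,0,0],[0,0,0]],[[0,0,0],[0,0,0]]]}}

```text
time_s: 40.42
position: [536.8, -216.0, 95.1]
tcp_rot: [2.215, 2.227, -0.001]
contact_force: [-0.2, -2.4, -0.4]
width: 0.2
finger_force: 1.0
```

>>> {"method": "move_arm", "body": {"series": [[[1,0,0],[0,0,0]],[[0,0,0],[0,0,0]]]}}

```text
time_s: 40.58
position: [536.8, -216.0, 95.2]
tcp_rot: [2.214, 2.225, -0.002]
contact_force: [-0.0, -4.8, -2.3]
width: 0.2
finger_force: 2.5
```

>>> {"method": "move_arm", "body": {"series": [[[1,0,0],[0,0,0]],[[0,0,0],[0,0,0]],[[0,0,0],[0,0,0]]]}}

```text
time_s: 40.83
position: [536.9, -215.9, 95.3]
tcp_rot: [2.214, 2.224, -0.003]
contact_force: [-0.2, -6.1, -2.3]
width: 0.2
finger_force: 3.3
```

```bash
python3 st.py 537.5 -216 95; python3 lens.py|tail -2;python3 tote.py
```

```text
pos [ 536.9 -215.9   95.3] F [-0.2 -6.1 -2.3] w 0.2
xt [-0.004  1.    -0.004] yt [1.    0.004 0.001] yaw 0.2
world d [ 0.6 -0.1 -0.3] tool d [-0.1  0.6  0.3]
tote top (np.int32(276), [585.1, -104.2, 117.8]) (np.int32(275), [584.5, -169.4, 118.2]) (np.int32(287), [488.5, -105.1, 118.1]) (np.int32(286), [489.5, -168.6, 118.1])
tote scene (np.int32(173), [582.6, -106.2, 116.9]) (np.int32(68), [577.8, -158.9, 117.8]) (np.int32(198), [485.9, -106.9, 117.2]) (np.int32(214), [486.3, -170.6, 117.2])
top tote [ 441.4 -204.7   73. ] [637.4 -69.8  84. ] [ 539.4 -137.3   78.5]
scene tote [ 436.9 -206.    73.1] [634.9 -69.1  81.9] [ 535.9 -137.5   77.5]
[ 536.84073149 -215.96185212   95.31655102] [ 2.21447168  2.22355255 -0.00249393] [ 0.1   0.64  0.28  2.05 -0.36  0.49  0.65] 0.39254520092158396
```

Tote is home at y = −137.4 (predicted −137.5), barrels all upright. Backing off and heading to the pod.

>>> {"method": "move_arm", "body": {"series": [[[-3,0,0],[0,0,0]],[[-8,0,0],[0,0,0]],[[-15,0,0],[0,0,0]],[[-15,0,0],[0,0,0]],[[0,0,-15],[0,0,0]]]}}

```text
time_s: 41.45
position: [535.5, -256.5, 108.5]
tcp_rot: [-2.216, -2.223, 0.004]
contact_force: [0.0, -0.2, 1.0]
width: 0.1
finger_force: 0.0
```

>>> {"method": "move_arm", "body": {"series": [[[0,0,-25],[0,0,0]],[[0,0,-25],[0,0,0]],[[0,0,-25],[0,0,0]],[[0,0,-20],[0,0,0]],[[0,0,0],[0,0,0.1]]]}}

```text
time_s: 41.87
position: [539.5, -255.0, 209.5]
tcp_rot: [2.32, 2.11, 0.008]
contact_force: [-0.9, -1.1, 0.1]
width: -0.1
finger_force: 0.0
```

```bash
python3 st.py 512.3 37.3 200;python3 tote.py; python3 lens.py | tail -2
```

```text
pos [ 539.5 -255.   209.5] F [-0.9 -1.1  0.1] w -0.1
xt [ 0.095  0.995 -0.   ] yt [ 0.995 -0.095  0.007] yaw -5.4
world d [-27.2 292.3  -9.5] tool d [288.4 -54.9   9. ]
top tote [ 441.5 -204.3   73.1] [637.5 -70.6  84. ] [ 539.5 -137.4   78.5]
scene tote [ 436.3 -206.7   73.2] [634.2 -68.8  82.5] [ 535.3 -137.8   77.9]
[ 537.75646128 -253.66256805  206.17134757] [2.321978   2.11520225 0.00271441] [ 0.08  0.51  0.4   1.96 -0.29  0.73  0.56] 0.036729753508918016
tote top (np.int32(269), [585.4, -104.4, 117.9]) (np.int32(274), [584.7, -169.4, 118.2]) (np.int32(286), [488.8, -105.0, 118.0]) (np.int32(289), [489.7, -168.6, 118.0])
tote scene (np.int32(169), [582.4, -106.3, 117.2]) (np.int32(175), [581.0, -170.5, 117.1]) (np.int32(201), [485.8, -106.7, 117.1]) (np.int32(214), [486.4, -170.7, 117.2])
```

>>> {"method": "move_arm", "body": {"series": [[[26,-5,0],[0,0,0]],[[26,-5,0],[0,0,0]],[[26,-5,0],[0,0,0]],[[26,-5,0],[0,0,0]],[[26,-5,0],[0,0,0]]]}}

```text
time_s: 42.48
position: [523.3, -120.9, 204.0]
tcp_rot: [-2.32, -2.115, 0.002]
contact_force: [-0.4, 0.4, 0.5]
width: 0.3
finger_force: 0.0
```

>>> {"method": "move_arm", "body": {"series": [[[26,-5,0],[0,0,0]],[[26,-5,0],[0,0,0]],[[26,-5,0],[0,0,0]],[[26,-5,0],[0,0,0]],[[26,-5,0],[0,0,0]]]}}

```text
time_s: 42.9
position: [510.5, 10.7, 204.2]
tcp_rot: [-2.32, -2.116, 0.003]
contact_force: [0.6, 0.1, -0.0]
width: 0.5
finger_force: 0.0
```

>>> {"method": "move_arm", "body": {"series": [[[20,-3,0],[0,0,0]],[[5,0,0],[0,0,0]],[[0,0,0],[0,0,0]],[[0,0,0],[0,0,0]]]}}

```text
time_s: 43.23
position: [510.8, 33.7, 204.6]
tcp_rot: [-2.322, -2.115, 0.002]
contact_force: [0.3, -0.4, -0.5]
width: -0.3
finger_force: 0.0
```

```bash
python3 st.py 512.3 37.3 104
```

```text
pos [510.8  33.7 204.6] F [ 0.3 -0.4 -0.5] w -0.3
xt [ 0.093  0.996 -0.001] yt [ 0.996 -0.093 -0.001] yaw -5.3
world d [   1.5    3.6 -100.6] tool d [  3.8   1.3 100.6]
```

>>> {"method": "move_arm", "body": {"series": [[[0,1.5,20],[0,0,0]],[[0,0,20],[0,0,0]],[[0,0,20],[0,0,0]],[[0,0,20],[0,0,0]],[[0,0,0],[0,0,0]]]}}

```text
time_s: 43.65
position: [510.3, 31.9, 122.3]
tcp_rot: [-2.324, -2.109, 0.009]
contact_force: [-0.6, -0.1, -0.5]
width: 0.1
finger_force: 0.0
```

>>> {"method": "move_arm", "body": {"series": [[[0,0,10],[0,0,0]],[[0,0,9],[0,0,0]],[[0,0,0],[0,0,0]],[[0,0,0],[0,0,0]]]}}

```text
time_s: 43.98
position: [512.7, 33.9, 106.2]
tcp_rot: [2.324, 2.114, -0.0]
contact_force: [-0.3, 0.2, -0.5]
width: -0.3
finger_force: 0.0
```

```bash
python3 -c "
from h import *
a=cap('top'); b=cap('scene')
A=cv2.resize(a['frame'][150:230,220:300],(400,400)); B=cv2.resize(b['frame'][160:240,205:285],(400,400))
cv2.imwrite('pics/tog1.png',np.hstack([A,B])[...,::-1])"; python3 st.py 514.3 57.2 104
```

```text
pos [513.   34.2 106.7] F [0.  0.4 0. ] w 0.1
xt [0.094 0.996 0.   ] yt [ 0.996 -0.094  0.001] yaw -5.4
world d [ 1.3 23.  -2.7] tool d [23.  -0.9  2.7]
```

View pics/tog1.png

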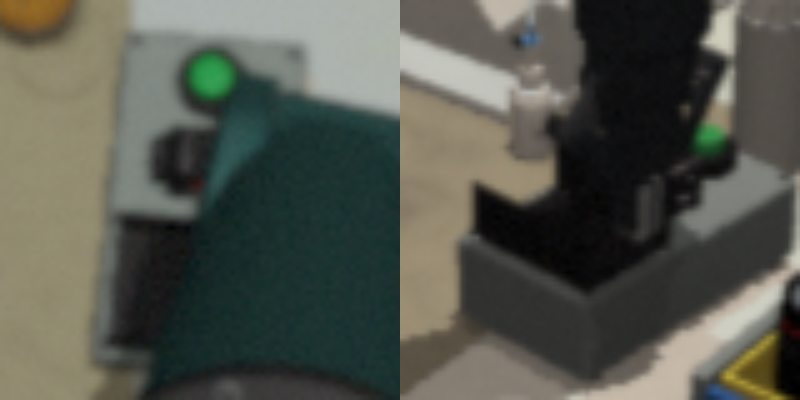

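The fingertip stands at the pod's right-hand open end between the guards' line; advancing toward +y to feel the bar.

>>> {"method": "move_arm", "body": {"series": [[[3,0,2.5],[0,0,0]],[[3,0,0],[0,0,0]],[[3,0,0],[0,0,0]],[[3,0,0],[0,0,0]],[[2,0,0],[0,0,0]]]}}

```text
time_s: 44.5
position: [514.0, 49.1, 103.7]
tcp_rot: [-2.322, -2.116, -0.001]
contact_force: [0.4, 0.0, -0.3]
width: -0.0
finger_force: 0.0
```

>>> {"method": "move_arm", "body": {"series": [[[2,0,0],[0,0,0]],[[2,0,0],[0,0,0]],[[0,0,0],[0,0,0]]]}}

```text
time_s: 44.75
position: [514.3, 52.8, 103.6]
tcp_rot: [-2.322, -2.116, -0.0]
contact_force: [0.0, -0.1, 0.2]
width: -0.1
finger_force: 0.0
```

>>> {"method": "move_arm", "body": {"series": [[[2,0,0],[0,0,0]],[[0,0,0],[0,0,0]]]}}

```text
time_s: 44.92
position: [514.5, 54.5, 103.6]
tcp_rot: [-2.323, -2.115, -0.0]
contact_force: [-0.5, 0.0, -0.2]
width: -0.0
finger_force: 0.0
```

>>> {"method": "move_arm", "body": {"series": [[[2,0,0],[0,0,0]],[[0,0,0],[0,0,0]]]}}

```text
time_s: 45.08
position: [514.7, 56.5, 103.6]
tcp_rot: [-2.323, -2.115, -0.0]
contact_force: [-1.0, -0.9, 0.2]
width: 0.2
finger_force: 0.0
```

>>> {"method": "move_arm", "body": {"series": [[[1.5,0,0],[0,0,0]],[[0,0,0],[0,0,0]]]}}

```text
time_s: 45.25
position: [514.8, 58.0, 103.6]
tcp_rot: [-2.323, -2.115, -0.0]
contact_force: [-0.1, 0.3, 0.9]
width: 0.0
finger_force: 0.0
```

>>> {"method": "move_arm", "body": {"series": [[[1.5,0,0],[0,0,0]],[[0,0,0],[0,0,0]]]}}

```text
time_s: 45.42
position: [515.0, 59.4, 103.6]
tcp_rot: [-2.323, -2.115, -0.0]
contact_force: [-0.5, 0.4, -0.6]
width: 0.1
finger_force: 0.0
```

>>> {"method": "move_arm", "body": {"series": [[[1.5,0,0],[0,0,0]],[[0,0,0],[0,0,0]]]}}

```text
time_s: 45.58
position: [515.0, 60.1, 103.7]
tcp_rot: [2.323, 2.114, -0.001]
contact_force: [-0.9, -2.5, 0.5]
width: -0.3
finger_force: 0.9
```

Contact at y ≈ 59.8 (local −23.4): bar is on the −y side, so OFF. Pushing on over.

>>> {"method": "move_arm", "body": {"series": [[[1.5,0,0],[0,0,0]],[[1,0,0],[0,0,0]]]}}

```text
time_s: 45.75
position: [515.3, 62.4, 103.8]
tcp_rot: [2.324, 2.113, -0.0]
contact_force: [-0.6, -2.2, 1.3]
width: -0.0
finger_force: 1.1
```

>>> {"method": "move_arm", "body": {"series": [[[1.5,0,0],[0,0,0]],[[1.5,0,0],[0,0,0]]]}}

```text
time_s: 45.92
position: [515.7, 66.3, 103.7]
tcp_rot: [2.324, 2.114, 0.0]
contact_force: [0.6, -1.4, 0.8]
width: -0.1
finger_force: 0.6
```

>>> {"method": "move_arm", "body": {"series": [[[1.5,0,0],[0,0,0]],[[1.5,0,0],[0,0,0]],[[0,0,0],[0,0,0]]]}}

```text
time_s: 46.17
position: [515.8, 70.3, 103.5]
tcp_rot: [-2.321, -2.116, -0.001]
contact_force: [-0.5, 0.4, -0.4]
width: 0.0
finger_force: 0.0
```

>>> {"method": "move_arm", "body": {"series": [[[2,0,0],[0,0,0]],[[2,0,0],[0,0,0]],[[2,0,0],[0,0,0]],[[2,0,0],[0,0,0]],[[0,0,0],[0,0,0]]]}}

```text
time_s: 46.58
position: [516.6, 77.9, 103.6]
tcp_rot: [-2.322, -2.116, -0.0]
contact_force: [0.5, -0.7, -0.5]
width: -0.1
finger_force: 0.0
```

>>> {"method": "move_arm", "body": {"series": [[[1.5,0,0],[0,0,0]],[[0,0,0],[0,0,0]]]}}

```text
time_s: 46.75
position: [516.8, 78.9, 103.6]
tcp_rot: [-2.323, -2.115, -0.0]
contact_force: [-0.4, 0.2, -0.0]
width: -0.3
finger_force: 0.0
```

>>> {"method": "move_arm", "body": {"series": [[[1.5,0,0],[0,0,0]],[[0,0,0],[0,0,0]]]}}

```text
time_s: 46.92
position: [516.8, 79.2, 103.6]
tcp_rot: [2.323, 2.113, -0.001]
contact_force: [-0.2, -2.7, -0.4]
width: 0.1
finger_force: 0.9
```

>>> {"method": "move_arm", "body": {"series": [[[1.5,0,0],[0,0,0]],[[0,0,0],[0,0,0]]]}}

```text
time_s: 47.08
position: [516.8, 79.4, 103.6]
tcp_rot: [2.324, 2.111, -0.003]
contact_force: [-0.4, -5.3, 0.5]
width: -0.3
finger_force: 2.4
```

Contact again at y ≈ 79 – bar now stands on the ON side. Backing off and looking at the wheel.

>>> {"method": "move_arm", "body": {"series": [[[-4,0,0],[0,0,0]],[[-12,0,0],[0,0,0]],[[-18,0,0],[0,0,0]],[[-18,0,-10],[0,0,0]],[[-20,0,-20],[0,0,0]]]}}

```text
time_s: 47.5
position: [508.7, 9.5, 132.4]
tcp_rot: [-2.32, -2.114, 0.005]
contact_force: [0.3, 0.1, 0.8]
width: -0.1
finger_force: 0.0
```

>>> {"method": "move_arm", "body": {"series": [[[-20,0,-25],[0,0,0]],[[-25,0,-20],[0,0,0]],[[-25,0,-10],[0,0,0]],[[-25,0,0],[0,0,0]],[[-25,0,0],[0,0,0]]]}}

```text
time_s: 47.92
position: [499.3, -111.0, 189.8]
tcp_rot: [2.322, 2.114, 0.004]
contact_force: [0.4, -0.1, -0.3]
width: 0.0
finger_force: 0.0
```

>>> {"method": "move_arm", "body": {"series": [[[-25,0,0],[0,0,0]],[[-25,0,0],[0,0,0]],[[0,0,0],[0,0,0]]]}}

```text
time_s: 48.17
position: [493.3, -165.7, 189.3]
tcp_rot: [2.329, 2.102, -0.001]
contact_force: [-0.2, 0.1, -0.0]
width: 0.1
finger_force: 0.0
```

```bash
cat > wh.py <<'E'
from h import *
import sys
def avg(n,k=4):
    f=[cap(n)['frame'].astype(float) for _ in range(k)]; return np.mean(f,0)
def tri(n,k=4):
    a=avg('top',k); b=avg('scene',k)
    up=lambda x,u0,v0,w:cv2.resize(np.clip((x[v0:v0+w,u0:u0+w])*1.6,0,255),(400,400),interpolation=cv2.INTER_CUBIC)
    cv2.imwrite('pics/'+n,np.hstack([up(a,240,160,44),up(b,236,168,44)])[...,::-1])
tri(sys.argv[1])
E
python3 wh.py wh1.png; python3 st.py
```

```text
pos [ 494.5 -158.1  188.5] F [ 0.4 -0.1  0. ] w 0.1
xt [0.092 0.996 0.001] yt [ 0.996 -0.092 -0.   ] yaw -5.3[ WARN:0@12.113] global loadsave.cpp:1063 imwrite_ Unsupported depth image for selected encoder is fallbacked to CV_8U.
```

View pics/wh1.png

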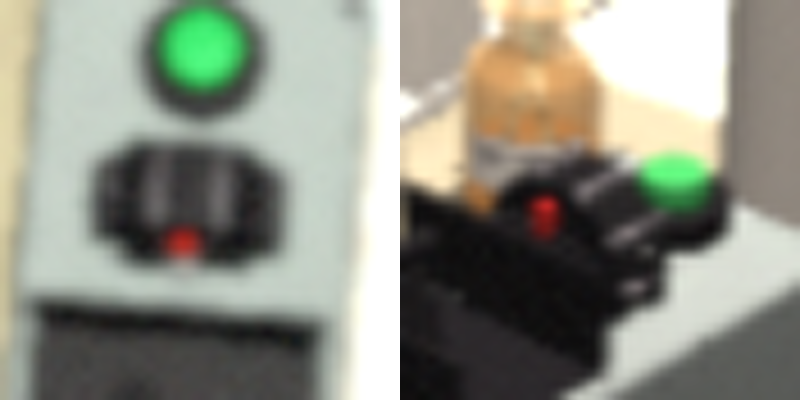

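```bash
python3 - <<'E'
from wh import *
E
python3 - <<'E'
from h import *
np.set_printoptions(linewidth=220)
for n,(u0,u1,v0,v1) in {'top':(249,273,174,192),'scene':(252,270,182,204)}.items():
    a=np.mean([cap(n)['frame'].astype(float) for _ in range(10)],0); np.save('wh_'+n+'.npy',a)
    g=a[v0:v1,u0:u1,1]; print(n,'cols',u0,u1-1)
    for i,r in enumerate(g): print(v0+i,' '.join('%3d'%x for x in r))
E
```

```text
top cols 249 272
174 132 132 131 130 126 119 114 115 117 116 113 108 103 104 108 116 122 125 128 131 132 132 132 132
175 132 130 128 123 110  94  81  82  85  87  85  84  85  87  93 100 106 111 118 125 129 132 132 133
176 129 124 114 102  83  60  45  48  56  57  51  48  51  54  63  71  74  79  93 109 122 129 132 133
177 123 108  87  68  52  33  29  39  48  47  39  35  36  39  47  54  51  47  60  84 105 118 127 130
178 115  89  61  45  33  24  27  41  50  45  37  34  36  39  49  53  45  33  37  55  77  97 114 127
179 110  79  52  44  33  24  31  46  53  45  37  37  38  42  54  58  46  30  28  33  52  74 100 121
180 108  76  51  45  33  24  35  52  57  46  36  36  38  44  57  61  48  30  23  28  41  61  91 118
181 103  69  46  38  30  25  37  54  59  46  37  36  39  46  60  62  48  26  22  31  40  60  90 116
182  99  64  40  32  25  21  36  54  60  49  38  38  40  46  59  62  45  27  25  29  42  62  92 118
183 101  67  39  30  22  22  35  53  58  47  36  37  37  44  57  61  43  26  24  30  41  61  93 119
184 105  69  39  28  20  19  24  40  46  36  28  31  33  38  49  52  38  25  24  33
[... 1892 characters left out ...]
 14  16  17  13  11  13  13  14  16  32  83 125 137 139 139
198   9  10   9  11  11  15  15  12  17  24  27  27  44  93 134 140 140 140
199  10   9   9   9   9  10  11  15  37  59  57  31  41  96 137 141 140 139
200   9  10  10  10   8   9   9  14  27  38  35  25  49 100 136 139 139 139
201   9   9  10   8  10   9   9  10  17  33  50  61  88 121 137 138 138 138
202   9   9   9  10  10   9  13  17  37  77 106 116 127 135 138 138 138 138
203  10   9  10   9   9  10  25  52  85 116 131 134 137 137 137 137 136 134Traceback (most recent call last):
  File "<stdin>", line 1, in <module>
  File "wh.py", line 9, in <module>
    tri(sys.argv[1])
        ~~~~~~~~^^^
IndexError: list index out of range
```

```bash
python3 - <<'E'
from h import *
o=np.array([569.5,79.0,60]); a=-0.099
Rz=np.array([[np.cos(a),np.sin(a),0],[-np.sin(a),np.cos(a),0],[0,0,1]])
c=load('top'); P=(cloud(c)-o)@Rz.T
f=lambda u,v:P[v,u].round(1).tolist()
print('top L',[f(256,v) for v in(178,181,184)],'R',[f(264,v) for v in(178,181,184)],'ptr',f(260,187))
c=load('scene'); P=(cloud(c)-o)@Rz.T
for p in((255,189),(256,188),(258,187),(259,187),(258,194),(260,193),(261,193),(262,192),(261,199),(262,199),(261,201),(263,195)): print(p,f(*p), np.degrees(np.arctan2(f(*p)[1],f(*p)[2]-12)).round())
i=c['frame'].astype(int); m=(i[...,0]>100)&(i[...,1]<60)&(P[...,2]>15)&(abs(P[...,0])<40)&(abs(P[...,1])<40); print('red',P[m].mean(0), [c['tvec'],c['rvec']])
for n in('top','scene'):
    c=load(n); Rm=cv2.Rodrigues(c['rvec'])[0]; print(n,'cam pod-local',Rz@(-Rm.T@c['tvec'].ravel()-o))
E
```

```text
top L [[24.1, 13.2, 42.3], [16.4, 12.5, 39.5], [7.8, 11.7, 41.5]] R [[25.5, -8.3, 44.7], [17.6, -9.0, 43.3], [9.9, -9.7, 40.6]] ptr [1.0, 0.3, 39.2]
(255, 189) [8.8, -5.2, 39.1] -11.0
(256, 188) [10.2, -7.7, 42.9] -14.0
(258, 187) [18.5, -8.1, 42.9] -15.0
(259, 187) [20.4, -10.3, 43.0] -18.0
(258, 194) [6.5, -19.2, 29.0] -48.0
(260, 193) [13.4, -20.8, 30.0] -49.0
(261, 193) [14.5, -23.6, 30.7] -52.0
(262, 192) [17.5, -24.7, 33.3] -49.0
(261, 199) [8.5, -29.4, 15.4] -83.0
(262, 199) [11.1, -31.0, 15.0] -84.0
(261, 201) [10.7, -27.8, 6.9] -100.0
(263, 195) [20.1, -26.7, 22.8] -68.0
red [ 2.32007761  0.64286292 36.10697179] [array([-287.46472141,  317.34731811,  983.00979494]), array([ 1.94272452, -0.9776004 ,  0.57803559])]
top cam pod-local [-168.29409703  -18.52137446 1009.74307682]
scene cam pod-local [-884.97301743 -782.8954489   729.57965351]
```

```bash
cat > unw.py <<'E'
from h import *
np.set_printoptions(linewidth=220)
a=-0.099; Rz=np.array([[np.cos(a),-np.sin(a),0],[np.sin(a),np.cos(a),0],[0,0,1]])
def unwrap(n,k=10,o=(569.5,79.0,60),img=None):
    fr=[]
    for _ in range(k): c=cap(n); fr.append(c['frame'].astype(float))
    im=np.mean(fr,0).astype(np.float32)
    f=192/np.tan(np.radians(float(c['fovy']))/2); K=np.array([[f,0,c['cx']],[0,f,c['cy']],[0,0,1]],float)
    # register on the green button cap (local 66,0,22)
    pr=lambda L,o:cv2.projectPoints((np.asarray(L,float)@Rz.T+np.array(o)).reshape(-1,1,3),c['rvec'],c['tvec'],K,np.array(c['dist'],float))[0].reshape(-1,2)
    u,v=pr([[66,0,22]],o)[0].round().astype(int); w=im[v-10:v+11,u-10:u+11]
    g=np.clip(w[...,1]-np.maximum(w[...,0],w[...,2])-25,0,None); yy,xx=np.mgrid[-10:11,-10:11]
    ob=np.array([(g*xx).sum(),(g*yy).sum()])/g.sum()+[u,v]; sh=ob-pr([[66,0,22]],o)[0]
    phis=np.arange(-90,91,6); xs=np.arange(6,31,2.)
    L=[[x,30*np.sin(np.radians(p)),12+30*np.cos(np.radians(p))] for p in phis for x in xs]
    q=(pr(L,o)+sh).astype(np.float32).reshape(len(phis),len(xs),2)
    return phis,xs,cv2.remap(im[...,1].copy(),q[...,0],q[...,1],cv2.INTER_CUBIC),sh
if __name__=='__main__':
    for n in('top','scene'):
        ph,xs,t,sh=unwrap(n); print(n,'shift px',sh.round(1),'x',xs[0],xs[-1])
        for p,r in zip(ph,t): print('%4d'%p,' '.join('%3d'%x for x in r))
E
python3 unw.py
```

```text
top shift px [-0.4 -0.3] x 6.0 30.0
 -90 106  96  93  91  92  95  97  97  98  99 100 104 109
 -84 102  93  90  90  91  93  95  96  97  98  99 104 112
 -78  96  87  84  84  85  87  88  89  90  92  95 101 111
 -72  85  78  76  76  77  79  80  81  81  83  87  96 108
 -66  68  62  63  64  65  68  70  71  71  72  79  91 104
 -60  52  47  49  50  51  53  55  55  55  59  68  85 103
 -54  36  35  39  41  42  43  44  45  45  49  58  76  98
 -48  27  31  35  34  34  34  34  35  35  38  49  65  88
 -42  20  23  25  26  25  26  26  27  28  29  38  56  77
 -36  15  18  21  21  21  22  22  23  23  21  28  44  64
 -30  19  26  30  31  32  32  30  31  32  32  30  37  57
 -24  28  40  49  53  53  52  51  51  49  46  44  45  58
 -18  33  46  57  63  64  65  65  62  60  56  53  53  62
 -12  28  37  46  50  52  53  53  52  52  49  45  46  56
  -6  25  30  37  40  40  40  40  40  39  39  37  39  50
   0  25  31  34  37  39  38  38  36  35  35  32  35  50
   6  25  34  38  39  39  38  36  35  35  37  34  38  53
  12  33  45  50  52  51  48  47  46  45  43  44  47  60
  18  34  49  58  61  61  60  58  55  
[... 1807 characters left out ...]
  45  45  46  49
  24  22  26  32  42  49  52  51  49  48  51  55  56  58
  30  28  27  31  37  45  53  58  59  56  54  57  62  62
  36  34  32  33  34  40  45  53  59  63  60  58  59  64
  42  38  38  34  33  34  39  44  52  59  63  62  59  60
  48  41  35  34  31  32  31  34  40  47  55  60  62  59
  54  41  37  30  27  24  25  26  28  32  40  49  54  57
  60  41  31  27  23  20  16  17  18  20  24  30  40  46
  66  42  34  25  18  13  13  12  12  11  13  18  22  28
  72  40  36  26  19  14  10   9   8  10  10   9  11  15
  78  26  30  28  24  20  15  13  10   8   9   9   9  10
  84  14  18  22  23  21  20  21  19  14  11  11  12  14
  90   9  11  14  17  18  18  18  19  19  17  14  13  15
```

The 36°-spaced streaks look like ribs; a single spot near −68° suggests the one-dot mark, so the wheel is likely at ≈ −0.63. I'll roll it and check progressively.

```bash
python3 st.py 586.3 66.3 140
```

```text
pos [ 494.3 -159.4  188.6] F [ 0.4 -0.4  1. ] w -0.2
xt [ 0.094  0.996 -0.   ] yt [ 0.996 -0.094 -0.   ] yaw -5.4
world d [ 92.  225.7 -48.6] tool d [233.3  70.4  48.6]
```

>>> {"method": "move_arm", "body": {"series": [[[24,7,0],[0,0,0]],[[24,7,0],[0,0,0]],[[24,7,0],[0,0,0]],[[24,7,0],[0,0,0]],[[24,7,0],[0,0,0]]]}}

```text
time_s: 50.98
position: [540.7, -42.1, 188.6]
tcp_rot: [2.324, 2.114, 0.0]
contact_force: [-0.4, 0.5, -1.0]
width: 0.2
finger_force: 0.0
```

>>> {"method": "move_arm", "body": {"series": [[[24,7,0],[0,0,0]],[[24,7,0],[0,0,0]],[[24,7,0],[0,0,0]],[[20,7,10],[0,0,0]],[[15,5,15],[0,0,0]]]}}

```text
time_s: 51.4
position: [585.4, 63.1, 164.5]
tcp_rot: [2.319, 2.117, 0.006]
contact_force: [-0.4, 0.9, -0.2]
width: 0.1
finger_force: 0.0
```

>>> {"method": "move_arm", "body": {"series": [[[6,2,12],[0,0,0]],[[0,0,0],[0,0,0]],[[0,0,0],[0,0,0]]]}}

```text
time_s: 51.65
position: [584.8, 65.2, 150.7]
tcp_rot: [-2.323, -2.114, 0.004]
contact_force: [-0.2, -0.6, 0.3]
width: -0.4
finger_force: 0.0
```

```bash
python3 st.py 586.3 66.3 119
```

```text
pos [584.8  65.2 150.7] F [-0.2 -0.6  0.3] w -0.4
xt [ 0.094  0.996 -0.001] yt [ 0.996 -0.094 -0.002] yaw -5.4
world d [  1.5   1.1 -31.7] tool d [ 1.3  1.5 31.7]
```

>>> {"method": "move_arm", "body": {"series": [[[1.5,1.5,10],[0,0,0]],[[0,0,10],[0,0,0]],[[0,0,7],[0,0,0]],[[0,0,0],[0,0,0]],[[0,0,0],[0,0,0]]]}}

```text
time_s: 52.07
position: [586.9, 66.7, 124.0]
tcp_rot: [-2.324, -2.113, 0.002]
contact_force: [-0.5, -0.3, 0.2]
width: -0.0
finger_force: 0.0
```

>>> {"method": "move_arm", "body": {"series": [[[0,0,2],[0,0,0]],[[0,0,0],[0,0,0]],[[0,0,1],[0,0,0]],[[0,0,0],[0,0,0]]]}}

```text
time_s: 52.4
position: [587.6, 67.4, 121.8]
tcp_rot: [2.323, 2.115, 0.001]
contact_force: [-0.1, -0.5, -0.5]
width: -0.1
finger_force: 0.0
```

>>> {"method": "move_arm", "body": {"series": [[[0,0,1],[0,0,0]],[[0,0,0],[0,0,0]]]}}

```text
time_s: 52.57
position: [587.8, 67.5, 120.9]
tcp_rot: [2.323, 2.115, 0.001]
contact_force: [0.0, -0.5, 2.8]
width: -0.2
finger_force: 0.8
```

>>> {"method": "move_arm", "body": {"series": [[[0,0,1],[0,0,0]],[[0,0,0],[0,0,0]]]}}

```text
time_s: 52.73
position: [587.8, 67.3, 120.7]
tcp_rot: [2.324, 2.114, 0.001]
contact_force: [-1.9, 0.3, 7.6]
width: 0.3
finger_force: 3.7
```

>>> {"method": "move_arm", "body": {"series": [[[2,0,0],[0,0,0]],[[2,0,0],[0,0,0]],[[2,0,0],[0,0,0]],[[2,0,0],[0,0,0]],[[2,0,0],[0,0,0]]]}}

```text
time_s: 53.15
position: [588.8, 77.0, 121.0]
tcp_rot: [2.324, 2.114, 0.001]
contact_force: [-2.1, -0.0, 9.3]
width: -0.0
finger_force: 4.8
```

>>> {"method": "move_arm", "body": {"series": [[[2,0,0],[0,0,0]],[[2,0,0],[0,0,0]],[[2,0,0],[0,0,0]],[[2,0,0],[0,0,0]],[[0,0,0],[0,0,0]]]}}

```text
time_s: 53.57
position: [589.6, 85.7, 120.9]
tcp_rot: [2.323, 2.115, 0.002]
contact_force: [-1.7, 0.2, 8.5]
width: 0.1
finger_force: 4.6
```

>>> {"method": "move_arm", "body": {"series": [[[0,0,-4],[0,0,0]],[[0,0,-6],[0,0,0]],[[-10,0,-15],[0,0,0]],[[-20,0,-15],[0,0,0]],[[-25,0,-10],[0,0,0]]]}}

```text
time_s: 53.98
position: [584.7, 32.3, 170.7]
tcp_rot: [2.319, 2.119, 0.003]
contact_force: [0.6, -0.2, -0.5]
width: 0.0
finger_force: 0.0
```

>>> {"method": "move_arm", "body": {"series": [[[-25,0,-10],[0,0,0]],[[-25,0,0],[0,0,0]],[[-25,0,0],[0,0,0]],[[-25,0,0],[0,0,0]],[[0,0,0],[0,0,0]]]}}

```text
time_s: 54.4
position: [573.6, -76.1, 180.5]
tcp_rot: [2.33, 2.102, -0.003]
contact_force: [0.0, -0.7, 0.7]
width: -0.3
finger_force: 0.0
```

```bash
python3 st.py; python3 unw.py
```

```text
pos [573.6 -76.1 180.5] F [ 0.  -0.7  0.7] w -0.3
xt [ 0.103  0.995 -0.004] yt [ 0.995 -0.102  0.001] yaw -5.9
top shift px [-0.4 -0.4] x 6.0 30.0
 -90 113 104 100  99 101 105 109 109 108 107 107 110 116
 -84 110 100  98  98 100 104 107 107 106 106 107 110 119
 -78 103  95  92  92  94  99 101 100 100 100 102 108 119
 -72  93  86  83  83  87  92  93  91  91  89  93 101 114
 -66  75  68  66  68  74  80  82  80  80  79  84  96 111
 -60  60  52  51  54  60  64  65  65  64  66  72  89 110
 -54  41  35  38  42  47  51  52  53  52  54  61  79 105
 -48  30  28  31  35  37  39  41  42  40  40  50  70  96
 -42  20  23  25  27  29  32  36  36  33  30  39  60  84
 -36  16  20  22  25  29  33  37  37  33  30  34  49  72
 -30  22  29  34  37  40  43  44  42  40  40  42  48  65
 -24  34  47  56  58  59  59  56  54  53  55  58  60  70
 -18  40  55  65  67  66  65  63  58  57  58  59  62  69
 -12  33  44  51  54  54  53  51  49  47  47  47  51  60
  -6  27  34  40  45  45  43  42  41  40  39  38  43  55
   0  27  34  40  43  42  41  41  40  39  39  36  40  55
   6  26  34  41  43  43  43  42  42  43 
[... 1918 characters left out ...]
  44  45  48  52
  24  23  26  33  42  48  51  51  52  52  53  54  55  59
  30  28  28  31  37  45  52  56  59  59  58  60  62  61
  36  34  31  32  33  39  45  53  58  62  61  62  64  66
  42  36  36  33  33  34  38  43  51  57  62  62  62  64
  48  42  35  33  31  31  30  34  40  47  54  59  62  60
  54  40  37  30  27  25  26  26  27  33  41  49  53  56
  60  40  31  27  23  20  16  17  20  21  24  31  41  46
  66  41  32  24  19  14  14  11  11  11  14  18  22  28
  72  39  35  25  18  13  11   9   7   8   8   9  11  14
  78  26  29  28  24  19  14  13  11   8   8   8   9  10
  84  12  17  21  23  22  20  20  19  14  11  10  11  13
  90   8   9  11  15  18  19  18  18  17  15  12  12  14
```

Confirmed: the lone dot moved from ≈ −68° to ≈ −35°, two dots now follow at ≈ −70°. Wheel ≈ 0; three more strokes of ~19 mm.

>>> {"method": "move_arm", "body": {"series": [[[24,0,0],[0,0,0.007]],[[25,0,0],[0,0,0]],[[25,0,0],[0,0,0]],[[25,0,10],[0,0,0]],[[20,0,15],[0,0,0]]]}}

```text
time_s: 55.82
position: [588.0, 51.7, 155.7]
tcp_rot: [2.328, 2.107, 0.006]
contact_force: [1.0, 0.2, -0.1]
width: -0.3
finger_force: 0.0
```

>>> {"method": "move_arm", "body": {"series": [[[10,0,15],[0,0,0]],[[0,0,5],[0,0,0]],[[0,0,0],[0,0,0]],[[0,0,0],[0,0,0]]]}}

```text
time_s: 56.15
position: [587.4, 57.8, 134.7]
tcp_rot: [2.332, 2.104, -0.002]
contact_force: [-0.1, -0.0, 0.2]
width: 0.0
finger_force: 0.0
```

```bash
python3 st.py 587 67 122
```

```text
pos [587.4  57.8 134.7] F [-0.1 -0.   0.2] w 0.0
xt [ 0.102  0.995 -0.001] yt [ 0.995 -0.102 -0.   ] yaw -5.9
world d [ -0.4   9.2 -12.7] tool d [ 9.2 -1.3 12.7]
```

>>> {"method": "move_arm", "body": {"series": [[[9,-1,0],[0,0,0]],[[0,0,6],[0,0,0]],[[0,0,6],[0,0,0]],[[0,0,0],[0,0,0]],[[0,0,0],[0,0,0]]]}}

```text
time_s: 56.57
position: [587.0, 68.0, 122.3]
tcp_rot: [-2.331, -2.106, 0.001]
contact_force: [-0.4, -0.3, -0.2]
width: -0.0
finger_force: 0.0
```

>>> {"method": "move_arm", "body": {"series": [[[0,0,1],[0,0,0]],[[0,0,0],[0,0,0]],[[0,0,0.5],[0,0,0]],[[0,0,0],[0,0,0]]]}}

```text
time_s: 56.9
position: [587.5, 68.4, 121.2]
tcp_rot: [2.331, 2.106, 0.0]
contact_force: [-0.3, 0.7, -0.0]
width: -0.2
finger_force: 0.0
```

>>> {"method": "move_arm", "body": {"series": [[[0,0,1],[0,0,0]],[[0,0,0],[0,0,0]]]}}

```text
time_s: 57.07
position: [587.5, 68.4, 120.9]
tcp_rot: [-2.331, -2.106, -0.001]
contact_force: [-1.7, 0.6, 5.1]
width: -0.0
finger_force: 2.5
```

>>> {"method": "move_arm", "body": {"series": [[[2,0,0],[0,0,0]],[[2,0,0],[0,0,0]],[[2,0,0],[0,0,0]],[[2,0,0],[0,0,0]],[[2,0,0],[0,0,0]]]}}

```text
time_s: 57.48
position: [588.5, 78.0, 121.0]
tcp_rot: [2.331, 2.106, 0.0]
contact_force: [-1.8, -0.5, 5.6]
width: 0.3
finger_force: 3.2
```

>>> {"method": "move_arm", "body": {"series": [[[2,0,0],[0,0,0]],[[2,0,0],[0,0,0]],[[2,0,0],[0,0,0]],[[2,0,0],[0,0,0]],[[0,0,0],[0,0,0]]]}}

```text
time_s: 57.9
position: [589.4, 86.6, 121.0]
tcp_rot: [-2.33, -2.107, -0.001]
contact_force: [-0.6, 0.0, 5.9]
width: 0.5
finger_force: 3.0
```

>>> {"method": "move_arm", "body": {"series": [[[0,0,-4],[0,0,0]],[[0,0,-4],[0,0,0]],[[-10,0,0],[0,0,0]],[[-10,0,0],[0,0,0]],[[0,0,0],[0,0,0]]]}}

```text
time_s: 58.32
position: [586.7, 62.5, 128.3]
tcp_rot: [2.334, 2.101, -0.003]
contact_force: [-1.3, -1.6, 0.2]
width: -0.2
finger_force: 0.0
```

>>> {"method": "move_arm", "body": {"series": [[[0,0,4],[0,0,0]],[[0,0,2],[0,0,0]],[[0,0,0],[0,0,0]]]}}

```text
time_s: 58.57
position: [586.7, 66.7, 121.3]
tcp_rot: [-2.33, -2.106, 0.002]
contact_force: [0.2, -0.0, 0.5]
width: 0.1
finger_force: 0.0
```

>>> {"method": "move_arm", "body": {"series": [[[0,0,1],[0,0,0]],[[0,0,0],[0,0,0]]]}}

```text
time_s: 58.73
position: [587.0, 66.8, 120.9]
tcp_rot: [-2.33, -2.107, 0.001]
contact_force: [-1.5, -0.1, 1.3]
width: -0.2
finger_force: 0.2
```

>>> {"method": "move_arm", "body": {"series": [[[0,0,1],[0,0,0]],[[0,0,0],[0,0,0]]]}}

```text
time_s: 58.9
position: [587.1, 66.6, 120.7]
tcp_rot: [-2.33, -2.106, -0.0]
contact_force: [-1.5, 0.1, 5.2]
width: -0.2
finger_force: 2.4
```

>>> {"method": "move_arm", "body": {"series": [[[2,0,0],[0,0,0]],[[2,0,0],[0,0,0]],[[2,0,0],[0,0,0]],[[2,0,0],[0,0,0]],[[2,0,0],[0,0,0]]]}}

```text
time_s: 59.32
position: [588.0, 76.2, 121.0]
tcp_rot: [-2.331, -2.106, 0.0]
contact_force: [-1.6, -0.8, 7.2]
width: 0.3
finger_force: 3.7
```

>>> {"method": "move_arm", "body": {"series": [[[2,0,0],[0,0,0]],[[2,0,0],[0,0,0]],[[2,0,0],[0,0,0]],[[2,0,0],[0,0,0]],[[2,0,0],[0,0,0]]]}}

```text
time_s: 59.73
position: [589.1, 86.2, 121.0]
tcp_rot: [-2.331, -2.106, 0.0]
contact_force: [-2.5, 0.3, 6.0]
width: -0.2
finger_force: 3.2
```

>>> {"method": "move_arm", "body": {"series": [[[0,0,-4],[0,0,0]],[[0,0,-6],[0,0,0]],[[-10,0,-15],[0,0,0]],[[-20,0,-15],[0,0,0]],[[-25,0,-10],[0,0,0]]]}}

```text
time_s: 60.15
position: [584.6, 33.3, 171.3]
tcp_rot: [2.326, 2.111, 0.004]
contact_force: [0.8, -0.8, -0.2]
width: -0.1
finger_force: 0.0
```

>>> {"method": "move_arm", "body": {"series": [[[-25,0,-10],[0,0,0]],[[-25,0,0],[0,0,0]],[[-25,0,0],[0,0,0]],[[-25,0,0],[0,0,0]],[[0,0,0],[0,0,0]]]}}

```text
time_s: 60.57
position: [572.7, -75.0, 181.1]
tcp_rot: [2.337, 2.094, -0.003]
contact_force: [0.0, -0.9, 0.7]
width: 0.2
finger_force: 0.0
```

```bash
python3 st.py 587 67 122; python3 unw.py; python3 wh.py wh2.png 2>/dev/null
```

```text
pos [572.7 -75.  181.1] F [ 0.  -0.9  0.7] w 0.2
xt [ 0.109  0.994 -0.004] yt [ 0.994 -0.109  0.002] yaw -6.3
world d [ 14.3 142.  -59.1] tool d [143.   -1.5  58.5]
top shift px [-0.4 -0.4] x 6.0 30.0
 -90 112 104 101 101 103 104 105 105 106 109 113 117 120
 -84 109 101  99 100 101 102 104 104 106 109 113 116 121
 -78 102  95  93  94  95  96  97  97 101 106 111 114 121
 -72  92  86  85  86  86  87  87  88  92  98 103 106 116
 -66  72  68  70  72  74  75  76  79  83  89  94 101 113
 -60  56  52  56  58  58  58  60  63  68  75  79  92 110
 -54  39  39  45  47  49  49  49  53  56  61  67  82 104
 -48  30  34  40  44  46  48  51  53  51  51  58  73  96
 -42  22  29  39  50  57  62  68  67  60  55  55  66  84
 -36  18  28  41  55  66  72  80  80  71  64  55  57  71
 -30  20  31  44  53  61  67  73  70  65  60  50  48  61
 -24  31  44  55  59  62  64  64  62  60  58  55  53  65
 -18  36  50  62  65  67  68  68  67  67  65  62  62  70
 -12  30  41  50  54  57  59  60  61  62  58  54  55  63
  -6  27  33  39  46  52  55  58  62  63  57  47  45  56
   0  29  35  40  47  53  58  60  65  66  58
[... 1972 characters left out ...]
  51  48  46  47
  24  21  25  31  41  48  50  50  48  48  53  55  55  56
  30  28  27  30  36  44  52  56  58  55  53  56  60  60
  36  34  32  32  32  38  44  53  59  62  59  56  58  63
  42  37  37  33  33  33  38  43  51  58  63  61  57  58
  48  41  35  35  31  31  30  33  39  47  54  59  61  57
  54  40  37  30  27  25  26  25  26  31  39  49  53  56
  60  40  31  27  23  20  16  17  18  20  23  28  38  45
  66  41  32  23  17  13  13  11  12  11  13  16  20  26
  72  38  35  25  17  12  10   8   8  11  10   9  10  13
  78  26  29  28  24  18  13  13  10   8   9   9   9   9
  84  13  17  21  22  21  19  20  19  14  10   9  10  12
  90   9  10  13  15  17  17  17  18  18  16  13  12  14
```

View pics/wh2.png

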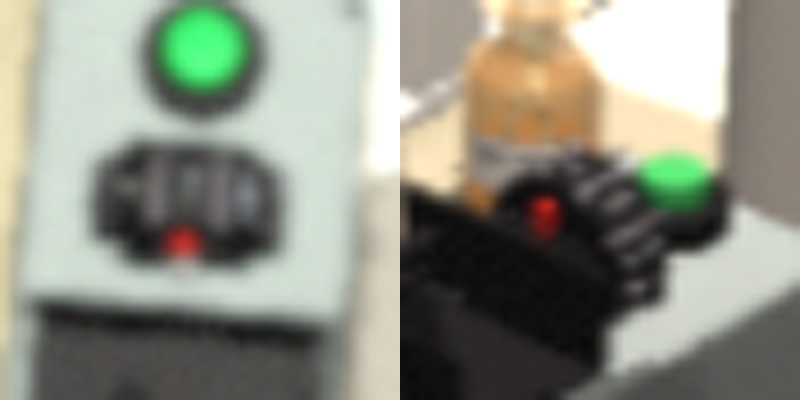

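Top view: one dot at +36°, two dots at ≈ 0°, three at −36°; wheel ≈ 1.26. One more stroke of ~19 mm.

>>> {"method": "move_arm", "body": {"series": [[[24,0,0],[0,0,-0.01]],[[25,0,0],[0,0,0]],[[25,0,0],[0,0,0]],[[25,0,10],[0,0,0]],[[20,0,15],[0,0,0]]]}}

```text
time_s: 62.38
position: [586.1, 53.0, 156.1]
tcp_rot: [2.318, 2.119, 0.006]
contact_force: [-0.0, -0.0, -0.2]
width: -0.0
finger_force: 0.0
```

>>> {"method": "move_arm", "body": {"series": [[[10,0,15],[0,0,0]],[[9,0,5],[0,0,0]],[[0,0,6],[0,0,0]],[[0,0,0],[0,0,0]],[[0,0,0],[0,0,0]]]}}

```text
time_s: 62.8
position: [586.5, 68.0, 129.4]
tcp_rot: [2.321, 2.116, -0.001]
contact_force: [0.3, -0.2, -0.2]
width: 0.1
finger_force: 0.0
```

```bash
python3 st.py 587.2 67.5 121.3
```

```text
pos [586.5  68.  129.4] F [ 0.3 -0.2 -0.2] w 0.1
xt [ 0.093  0.996 -0.001] yt [ 0.996 -0.093  0.   ] yaw -5.3
world d [ 0.7 -0.5 -8.1] tool d [-0.4  0.7  8.1]
```

>>> {"method": "move_arm", "body": {"series": [[[-0.5,0.5,4],[0,0,0]],[[0,0,4],[0,0,0]],[[0,0,0],[0,0,0]],[[0,0,0.5],[0,0,0]],[[0,0,0],[0,0,0]]]}}

```text
time_s: 63.22
position: [587.1, 68.2, 121.0]
tcp_rot: [2.321, 2.117, 0.0]
contact_force: [-0.5, -0.4, 1.4]
width: -0.4
finger_force: 0.8
```

>>> {"method": "move_arm", "body": {"series": [[[0,0,1],[0,0,0]],[[0,0,0],[0,0,0]]]}}

```text
time_s: 63.38
position: [587.2, 68.3, 120.8]
tcp_rot: [2.32, 2.117, 0.001]
contact_force: [-1.5, -2.6, 7.0]
width: 0.1
finger_force: 3.9
```

>>> {"method": "move_arm", "body": {"series": [[[2,0,0],[0,0,0]],[[2,0,0],[0,0,0]],[[2,0,0],[0,0,0]],[[2,0,0],[0,0,0]],[[2,0,0],[0,0,0]]]}}

```text
time_s: 63.8
position: [588.2, 78.8, 121.0]
tcp_rot: [2.32, 2.117, 0.002]
contact_force: [-2.1, -0.3, 8.6]
width: 0.2
finger_force: 4.4
```

>>> {"method": "move_arm", "body": {"series": [[[2,0,0],[0,0,0]],[[2,0,0],[0,0,0]],[[2,0,0],[0,0,0]],[[2,0,0],[0,0,0]],[[1,0,0],[0,0,0]]]}}

```text
time_s: 64.22
position: [589.1, 88.3, 120.8]
tcp_rot: [2.32, 2.118, 0.003]
contact_force: [-1.1, 0.4, 7.0]
width: 0.3
finger_force: 3.3
```

>>> {"method": "move_arm", "body": {"series": [[[0,0,-4],[0,0,0]],[[0,0,-6],[0,0,0]],[[-10,0,-15],[0,0,0]],[[-20,0,-15],[0,0,0]],[[-25,0,-10],[0,0,0]]]}}

```text
time_s: 64.63
position: [584.1, 34.9, 170.7]
tcp_rot: [-2.316, -2.123, -0.003]
contact_force: [0.7, -1.4, 0.5]
width: 0.2
finger_force: 0.0
```

>>> {"method": "move_arm", "body": {"series": [[[-25,0,-10],[0,0,0]],[[-25,0,0],[0,0,0]],[[-25,0,0],[0,0,0]],[[-25,0,0],[0,0,0]],[[0,0,0],[0,0,0]]]}}

```text
time_s: 65.05
position: [573.3, -73.4, 180.5]
tcp_rot: [2.327, 2.106, -0.004]
contact_force: [0.0, -0.9, 0.1]
width: 0.2
finger_force: 0.0
```

```bash
python3 st.py 634.8 72.3 115; sed -i 's/range(-90,91,6)/range(-90,91,6)/; s/arange(-90,91,6)/arange(-60,61,4)/' unw.py; python3 unw.py
```

```text
pos [573.3 -73.4 180.5] F [ 0.  -0.9  0.1] w 0.2
xt [ 0.1    0.995 -0.004] yt [ 0.995 -0.1    0.001] yaw -5.7
world d [ 61.5 145.7 -65.5] tool d [151.4  46.6  65. ]
top shift px [-0.4 -0.3] x 6.0 30.0
 -60  63  58  63  63  61  59  57  58  60  63  70  88 109
 -56  52  51  58  59  58  56  55  55  54  56  64  83 106
 -52  44  45  51  53  53  53  53  53  51  53  62  80 104
 -48  38  42  48  50  50  51  52  52  50  52  60  75  97
 -44  30  36  42  46  49  51  53  54  55  56  61  72  91
 -40  25  32  38  45  50  52  55  58  61  61  60  66  81
 -36  22  29  37  48  56  58  58  63  66  64  58  59  72
 -32  19  29  40  53  63  64  61  63  65  61  52  50  63
 -28  21  32  44  54  62  62  58  59  58  53  47  44  58
 -24  26  37  48  55  59  57  53  52  51  49  47  48  61
 -20  34  46  55  58  58  54  51  50  52  53  54  56  66
 -16  40  54  63  65  63  58  53  51  53  56  59  61  68
 -12  41  53  62  64  60  56  53  52  53  55  56  57  63
  -8  33  45  54  59  58  58  58  56  54  50  47  50  58
  -4  28  39  49  58  64  70  75  72  62  55  47  46  56
   0  27  39  52  65  76  86  95  92  77  66
[... 1972 characters left out ...]
  48  51  55  54
  16  19  19  23  32  38  42  49  56  53  50  51  56  59
  20  25  25  27  31  39  45  50  54  55  51  50  55  58
  24  26  31  33  35  36  44  53  58  58  55  52  54  59
  28  28  31  38  41  40  41  51  60  63  61  57  57  59
  32  30  32  36  44  46  45  45  57  66  67  63  59  61
  36  34  33  36  40  48  48  46  50  62  69  69  65  63
  40  38  35  34  36  42  50  50  48  52  64  70  70  66
  44  38  37  33  34  37  43  51  48  47  52  65  71  69
  48  42  37  34  30  32  34  42  48  47  45  51  64  69
  52  41  38  32  28  27  30  32  39  43  42  42  49  61
  56  37  35  30  26  22  23  26  28  33  37  38  38  45
  60  39  31  27  24  20  15  17  20  24  28  29  31  35
```

```bash
python3 - <<'E'
from h import *
from unw import Rz
c=load('top'); im=np.mean([cap('top')['frame'].astype(float) for _ in range(6)],0)
f=192/np.tan(np.radians(float(c['fovy']))/2); K=np.array([[f,0,c['cx']],[0,f,c['cy']],[0,0,1]],float); o=np.array([569.5,79.0,60])
pr=lambda L:cv2.projectPoints((np.asarray(L,float)@Rz.T+o).reshape(-1,1,3),c['rvec'],c['tvec'],K,c['dist'].astype(float))[0].reshape(-1,2)
yy,xx=np.mgrid[180:194,250:272]; w=im[180:194,250:272]
r=np.clip(w[...,0]-np.maximum(w[...,1],w[...,2])-15,0,None); ob=np.array([(r*xx).sum(),(r*yy).sum()])/r.sum()
a=pr([[2,0,34],[2,10,34],[12,0,34]]); J=np.c_[(a[1]-a[0])/10,(a[2]-a[0])/10]; s=np.linalg.solve(J,ob-[-.4,-.35]-a[0]); print('pointer local y',s[0],'x',2+s[1])
E
```

```text
pointer local y 0.390642663979149 x 3.1983098096717084
```

Three dots stand at the pointer (≈1.3 mm of rim, within 0.05 rad). Now the button.

>>> {"method": "move_arm", "body": {"series": [[[25,8,0],[0,0,0]],[[25,8,0],[0,0,0]],[[25,8,0],[0,0,0]],[[25,8,0],[0,0,0]],[[25,8,10],[0,0,0]]]}}

```text
time_s: 66.77
position: [627.5, 55.5, 171.2]
tcp_rot: [2.319, 2.116, 0.005]
contact_force: [0.3, -0.8, -0.1]
width: -0.0
finger_force: 0.0
```

>>> {"method": "move_arm", "body": {"series": [[[18,5,12],[0,0,0]],[[5,0,12],[0,0,0]],[[0,0,10],[0,0,0]],[[0,0,0],[0,0,0]],[[0,0,0],[0,0,0]]]}}

```text
time_s: 67.18
position: [631.2, 74.0, 134.5]
tcp_rot: [-2.323, -2.114, 0.006]
contact_force: [-0.1, -0.8, -0.6]
width: 0.1
finger_force: 0.0
```

```bash
python3 st.py 634.5 72.5 105
```

```text
pos [631.2  74.  134.5] F [-0.1 -0.8 -0.6] w 0.1
xt [ 0.094  0.996 -0.002] yt [ 0.996 -0.094 -0.003] yaw -5.4
world d [  3.3  -1.5 -29.5] tool d [-1.1  3.6 29.5]
```

>>> {"method": "move_arm", "body": {"series": [[[-1,3,8],[0,0,0]],[[0,0,8],[0,0,0]],[[0,0,8],[0,0,0]],[[0,0,4],[0,0,0]],[[0,0,0],[0,0,0]]]}}

```text
time_s: 67.6
position: [634.6, 75.2, 106.3]
tcp_rot: [-2.32, -2.117, 0.003]
contact_force: [0.2, -1.2, -1.0]
width: -0.2
finger_force: 0.0
```

>>> {"method": "move_arm", "body": {"series": [[[0,0,2],[0,0,0]],[[0,0,2],[0,0,0]],[[0,0,0],[0,0,0]]]}}

```text
time_s: 67.85
position: [635.6, 75.7, 103.5]
tcp_rot: [-2.32, -2.118, 0.0]
contact_force: [0.2, -0.2, -1.0]
width: 0.1
finger_force: 0.0
```

>>> {"method": "move_arm", "body": {"series": [[[0,0,2],[0,0,0]],[[0,0,1],[0,0,0]],[[0,0,0],[0,0,0]]]}}

```text
time_s: 68.1
position: [635.8, 75.7, 100.8]
tcp_rot: [2.32, 2.118, 0.001]
contact_force: [-0.9, -0.7, 1.9]
width: 0.0
finger_force: 0.8
```

>>> {"method": "move_arm", "body": {"series": [[[0,0,1],[0,0,0]],[[0,0,1],[0,0,0]],[[0,0,0],[0,0,0]]]}}

```text
time_s: 68.35
position: [635.8, 75.7, 98.8]
tcp_rot: [2.32, 2.118, 0.001]
contact_force: [0.0, -0.4, 2.2]
width: -0.3
finger_force: 1.3
```

>>> {"method": "move_arm", "body": {"series": [[[0,0,1.5],[0,0,0]],[[0,0,1.5],[0,0,0]],[[0,0,1],[0,0,0]],[[0,0,0],[0,0,0]]]}}

```text
time_s: 68.68
position: [635.9, 75.7, 95.1]
tcp_rot: [-2.32, -2.118, -0.001]
contact_force: [-0.3, 0.4, 6.9]
width: -0.6
finger_force: 3.2
```

>>> {"method": "move_arm", "body": {"series": [[[0,0,1],[0,0,0]],[[0,0,1],[0,0,0]],[[0,0,0],[0,0,0]]]}}

```text
time_s: 68.93
position: [635.9, 75.6, 94.9]
tcp_rot: [-2.32, -2.117, -0.002]
contact_force: [-4.3, 0.1, 17.6]
width: 0.0
finger_force: 8.8
```

Fully down (17.6 N against the stop). Lifting off and retreating, then a final check.

>>> {"method": "move_arm", "body": {"series": [[[0,0,-4],[0,0,0]],[[0,0,-8],[0,0,0]],[[0,0,-15],[0,0,0]],[[0,0,-20],[0,0,0]],[[-10,0,-20],[0,0,0]]]}}

```text
time_s: 69.35
position: [634.0, 68.2, 159.2]
tcp_rot: [-2.315, -2.12, 0.001]
contact_force: [0.5, -0.3, -0.4]
width: 0.1
finger_force: 0.0
```

>>> {"method": "move_arm", "body": {"series": [[[-25,0,-15],[0,0,0]],[[-25,0,-10],[0,0,0]],[[-25,0,0],[0,0,0]],[[-25,0,0],[0,0,0]],[[-25,0,0],[0,0,0]]]}}

```text
time_s: 69.77
position: [622.8, -60.0, 184.6]
tcp_rot: [-2.32, -2.118, 0.001]
contact_force: [-0.3, -0.2, -0.4]
width: 0.1
finger_force: 0.0
```

>>> {"method": "move_arm", "body": {"series": [[[-20,0,-5],[0,0,0]],[[0,0,0],[0,0,0]],[[0,0,0],[0,0,0]],[[0,0,0],[0,0,0]]]}}

```text
time_s: 70.1
position: [621.4, -77.6, 189.2]
tcp_rot: [-2.318, -2.118, -0.0]
contact_force: [1.2, 0.4, 0.0]
width: 0.4
finger_force: 0.0
```

```bash
python3 st.py; python3 lens.py|tail -2; python3 tote.py; python3 unw.py | sed -n '11,24p'; python3 -c "
from h import *
c=cap('scene'); save(c,'end.png',None,1.5)"
```

```text
pos [621.4 -77.6 189.2] F [1.2 0.4 0. ] w 0.4
xt [0.09  0.996 0.001] yt [ 0.996 -0.09  -0.001] yaw -5.2
tote top
tote scene (np.int32(175), [581.8, -106.2, 117.2]) (np.int32(174), [580.7, -170.3, 117.0]) (np.int32(204), [485.5, -107.4, 117.1]) (np.int32(213), [486.2, -170.7, 117.3])
top tote [581.  -82.4  73.6] [634.7 -70.9  83.4] [607.8 -76.6  78.5]
scene tote [ 436.4 -206.8   73. ] [634.4 -69.2  82.9] [ 535.4 -138.    77.9]
[621.61925132 -76.91924049 189.20463938] [-2.31668696e+00 -2.12050384e+00 -9.75875079e-05] [-0.21  0.56  0.37  1.9  -0.3   0.73  0.25] -0.2573020027247749
 -24  28  39  50  58  62  60  55  54  54  53  50  50  64
 -20  36  48  58  62  61  58  54  52  53  55  57  58  69
 -16  42  57  67  68  65  61  55  53  56  59  62  64  71
 -12  43  56  65  67  64  60  55  54  56  58  58  61  67
  -8  37  48  57  62  63  61  61  59  55  54  50  52  62
  -4  32  42  52  61  68  72  78  76  66  59  49  48  58
   0  30  42  54  67  80  89 100  97  80  68  56  50  57
   4  29  42  54  67  81  93 105 102  85  73  60  52  58
   8  27  38  49  58  68  79  89  86  76  66  55  49  61
  12  28  39  45  49  54  60  67  67  62  57  53  52  65
  16  34  46  48  50  52  54  56  58  59  59  60  60  71
  20  38  51  56  57  56  54  53  55  59  62  64  64  73
  24  38  51  57  58  56  54  53  54  57  58  58  60  72
  28  31  43  49  51  51  51  52  54  54  51  48  50  65
```

View pics/end.png

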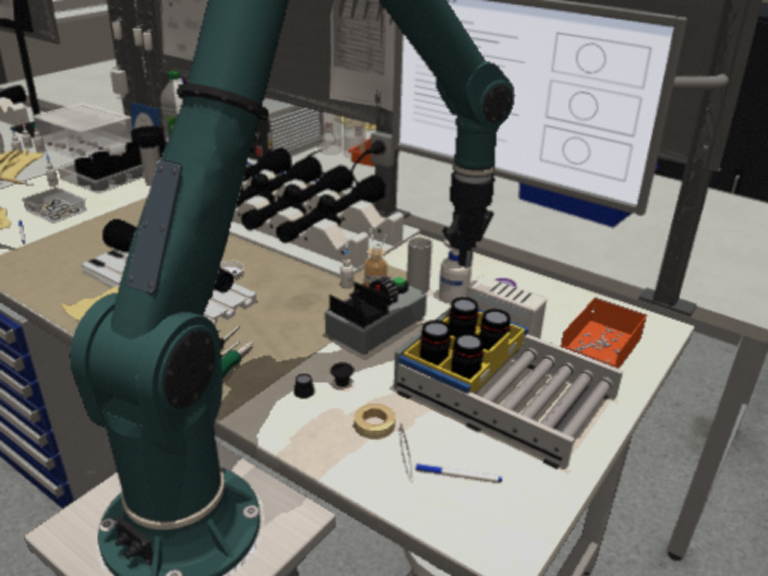

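The tote is home at (470,350) with four upright barrels, the others are undisturbed, and the arm is clear of everything. Handing in.

```bash
python3 -c "
from plant import manip
print(manip.job_done())"
```

```text
the job is handed in; nothing more can be done
None
```

I handed the job in at about 72 s: all four barrels upright in the tote, the tote home against the stop, the toggle felt as off and flipped to on, three dots at the red pointer (about 0.05 rad past it by my reading), and the green button pressed fully; `job_done()` returned no verdict.

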